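# Seat the sensor board and build the lamp riser

## Robot

A 6-joint arm with a two-finger parallel gripper is mounted at the origin on the work surface. World frame = base frame: x ahead of the robot, y to its left, z up, the work surface at z = 0. Lengths are in m, angles in degrees, forces in N, time in s.
With the tool pointing down it reaches from about 0.375 to 0.9 m from the base axis. Payload 3.1 kg.
Tool frame: the origin (TCP) lies at the very end of the fingers, on their centre line; the grasp point (between the pads) lies 19 mm behind it; z points along the fingers, y is the direction in which the jaws open and shut (so a half turn about z gives the same grasp; the last joint's range is limited). The gripper opens to 87 mm and grips with 3 to 60 N. Pads are 19 mm wide; open, the fingers measure 117 mm over their backs; the gripper's body (75 mm by 190 mm) begins 51 mm behind the grasp point.
Start: joints at [62.939, 30.224, 82.088, -0, 67.689, -10.227], TCP at [0.181, 0.598, 0.223] pointing down, gripper open.
Joint ranges: [-176.69, 176.69], [-43.24, 126.21], [12.49, 139.97], [-82, 262], [0, 151.66], [-163.58, 163.58]. Speed limits (degrees/s): [159.86, 159.86, 180, 180, 180, 180].

## Interface

Orientations are given as a 3x3 rotation matrix whose columns are the frame's x, y, z axes.
In Python, from rig import bot gives the robot as it stands. The module is installed in compiled form; this text tells all that it offers.
- The arm moves only by the tool play_rows, never from a script. Its argument "targets" is a list of rows, each a list of 7 numbers: the closure, from 0 (fully open) to 1 (shut), then the shift along the world's x, y, z in m, then the turn, a rotation vector about the world's x, y, z in rad. A call has 1 to 12 rows; each row shifts and turns the commanded pose from where the row before left it; what a row does not reach is not made up. A row lasts 1/8 s, in which the tool goes at most 62.5 mm and 10.7 degrees, less where a joint would pass 70% of its speed; a pose out of reach is approached as far as the arm can. A call with a gripper value outside its range is refused whole. The fingers move at their own pace and stop on an object; the grip force is fixed at half the most. Time passes only in rows, so rows that do not move let the fingers close. It gives the time, the measured TCP pose, the force and the opening at its end, in the units of the state.
- bot.read_state(): the state, without advancing time (a new reading comes with each control period).
- bot.capture(name): name is "scene" or "top"; returns the picture (420x560x3 uint8, blue, green, red); there is no depth.
- bot.get_calibration(name): a dict with "fx", "fy", "cx", "cy" (pixels), "R" (3x3) and "t" (3): a world point X has camera coordinates R X + t. Camera axes: x right, y down, z forward; pixel columns grow to the right and rows downward; lengths in m; the calibration is good to about 2 mm. A picture is of the moment at which its call begins. get_calibration takes no time and is no camera call.
- bot.hand_in(): hands the job in, once; it reports no verdict.
The state is a dict: "time_s": time; "joint_positions": joint angles; "qvel": joint speeds; "tau": joint torques, N m; "position": TCP position; "tcp_rot": TCP orientation; "force": force on the tool from outside, world axes, zero at the start; "moment": the same for the moment, N m; "opening": opening from 0.0 (shut) to 1.0 (fully open).
Only numpy, scipy, OpenCV 4.12 (cv2) and the standard library are available. Lean on these libraries where they do the work, as an engineer would, in place of code of your own. Each camera call takes 0.05 s, during which the arm holds its last target. There are 200 camera calls.

## Task

Set the bench up for the next measurement. Slide the sensor board, contacts first, along the two card guides of the dock while both ejector levers are open, then swing both levers fully closed so that they drive it home against the sprung connector. Build the lamp's riser from all the spacer bars in the middle of the black base plate: two parallel bars to a layer, 70 mm apart centre to centre, the first pair along the plate's long side, each layer square across the one below, bar ends making a square tower (an odd last bar lies alone on top in one of the two places of its layer); leave the jar, lens tube and screwdriver alone.

Things in the scene. Friction and masses are not known exactly. Their poses are not given: they have to be found in the camera images.
- dock: white board dock, fixed: flat block 200 (x) x 160 (y) x 8 mm; origin under its centre on the table, +x the way in. Its top (z 8 mm) is bare from x -100 to -13 mm (the porch); behind it two aluminium card guides run along x to 88 mm. The board (110 long) is home with its origin at x 30, y 0, z 8 mm; its far edge meets the sprung connector at origin x 23
- mouth (a point): middle of the mouth of the card guides, on the dock's top (dock x -13, z 8 mm). Guide slots: 9 mm high above the block's top, side walls' inner faces at dock y +-52 mm (flaring out 6 mm from x 5 to the mouth), lips above them reach in to y +-44 mm; lip tops 24 mm above the table
- contact (a point): middle of the grey sprung connector's face, 13 mm above the table; free it stands at dock x 78 mm and gives with 2 N, rising to about 5 N when pressed back 7 mm, where the closed levers hold the board; otherwise it pushes the board out again
- pivot_l (a point): vertical pivot axis of the left ejector lever, dock (-30, +64) mm. The arm (50 mm long, 10 wide, 9 to 19 mm above the table) points toward the dock's -x when open; closed it lies straight across the board's front edge, which it pushes to dock x -25 mm
- pivot_r (a point): vertical pivot axis of the right ejector lever, dock (-30, -64) mm, the mirror image of the left
- lever_l (a joint): left (+y) ejector lever, rad: 0 = arm pointing to the dock's -x and 0.2 rad outward (open), 1.77 = closed, arm pointing to the dock's -y (counter-clockwise seen from above); stiff (about 3 N at the peg, up to about 6 N while it drives the board home), stays where it is left
- lever_r (a joint): right (-y) ejector lever, the mirror image: 0 open, 1.77 closed, arm pointing to the dock's +y (clockwise seen from above)
- lever_l_peg (a point): centre of the upright round black peg (12 mm diameter, 35 mm tall, its top 54 mm above the table, free from 19 mm up) near the end of the left ejector lever; the peg is 40 mm from the lever's pivot, here at 43 mm above the table
- lever_r_peg (a point): centre of the upright round black peg (12 mm diameter, 35 mm tall, its top 54 mm above the table, free from 19 mm up) near the end of the right ejector lever; the peg is 40 mm from the lever's pivot, here at 43 mm above the table
- board: the green sensor board, about 200 g, 110 (x) x 100 (y) x 5 mm, origin at the centre of its underside. An upright black grip 36 (x) x 12 (y) x 38 mm tall stands on it, centred at x -18, y 0, top 43 mm above the underside. Brass contacts along its +x edge: this edge goes into the dock first. It starts lying flat on the table, left of the dock
- plate: the black base plate of the riser, fixed, 150 (x) x 125 (y) x 8 mm, origin under its centre on the table
- jar: bystander: lidded jar 50 mm across, 75 mm tall, origin under its centre
- lens_tube: bystander: black lens tube standing upright, 48 mm across, 55 mm tall, origin under its centre
- driver: bystander: screwdriver lying on the table beyond the bars, about 150 mm long
- bar1: plain aluminium spacer bar 110 (x) x 20 x 20 mm, about 115 g, origin at its centre; all bars are alike; 4 to 6 are present, lying on the table at the right; None if absent
- bar2: plain aluminium spacer bar 110 (x) x 20 x 20 mm, about 115 g, origin at its centre; all bars are alike; 4 to 6 are present, lying on the table at the right; None if absent
- bar3: plain aluminium spacer bar 110 (x) x 20 x 20 mm, about 115 g, origin at its centre; all bars are alike; 4 to 6 are present, lying on the table at the right; None if absent
- bar4: plain aluminium spacer bar 110 (x) x 20 x 20 mm, about 115 g, origin at its centre; all bars are alike; 4 to 6 are present, lying on the table at the right; None if absent
- bar5: plain aluminium spacer bar 110 (x) x 20 x 20 mm, about 115 g, origin at its centre; all bars are alike; 4 to 6 are present, lying on the table at the right; None if absent
- bar6: plain aluminium spacer bar 110 (x) x 20 x 20 mm, about 115 g, origin at its centre; all bars are alike; 4 to 6 are present, lying on the table at the right; None if absent
Mind the look-alikes: they are no part of the job. What is shaped like the bar6 but purple or yellow is not meant. Leave any green look-alike of the bar2 alone.

How it is judged (in metres and radians):
On the way, in this order (a step that is already met when the one before it is completed fails the run):
1. the board lies in both card guides, contacts to the connector, slid in to within about 20 mm of home, with both levers still open (y of board in the frame of dock between -0.006 and 0.006 m and z of board in the frame of dock between 0.004 and 0.014 m and angle between the x axis of board and the x axis of dock, either way round below 0.06 rad and x of lever_l_peg in the frame of board below 0 m and x of board in the frame of dock above 0.01 m and value of joint each of lever_l, lever_r below 1.1 rad), for 0.2 s.
2. both levers are closed and the board is driven home (y of board in the frame of dock between -0.006 and 0.006 m and z of board in the frame of dock between 0.004 and 0.014 m and angle between the x axis of board and the x axis of dock, either way round below 0.06 rad and x of lever_l_peg in the frame of board below 0 m and x of board in the frame of dock between 0.027 and 0.034 m and value of joint each of lever_l, lever_r above 1.65 rad), for 0.2 s.
At the end, for the whole second after the job is handed in: board home in the guides (origin 27-34 mm ahead of dock centre), both levers above 1.65 rad; every bar at its layer height +-6 mm, parallel/square to the plate within 0.2 rad, centred lengthwise within 18 mm, 24.5-44.5 mm either side of the plate's middle; all at rest (all of step 2 and ((z of bar1 in the frame of plate between 0.012 and 0.024 m and angle between the x axis of bar1 and the x axis of plate, either way round below 0.2 rad and x of bar1 in the frame of plate between -0.018 and 0.018 m and (y of bar1 in the frame of plate between 0.0245 and 0.0445 m or y of bar1 in the frame of plate between -0.0445 and -0.0245 m)) or (z of bar1 in the frame of plate between 0.032 and 0.044 m and angle between the x axis of bar1 and the y axis of plate, either way round below 0.2 rad and y of bar1 in the frame of plate between -0.018 and 0.018 m and (x of bar1 in the frame of plate between 0.0245 and 0.0445 m or x of bar1 in the frame of plate between -0.0445 and -0.0245 m)) or (z of bar1 in the frame of plate between 0.052 and 0.064 m and angle between the x axis of bar1 and the x axis of plate, either way round below 0.2 rad and x of bar1 in the frame of plate between -0.018 and 0.018 m and (y of bar1 in the frame of plate between 0.0245 and 0.0445 m or y of bar1 in the frame of plate between -0.0445 and -0.0245 m))) and ((z of bar2 in the frame of plate between 0.012 and 0.024 m and angle between the x axis of bar2 and the x axis of plate, either way round below 0.2 rad and x of bar2 in the frame of plate between -0.018 and 0.018 m and (y of bar2 in the frame of plate between 0.0245 and 0.0445 m or y of bar2 in the frame of plate between -0.0445 and -0.0245 m)) or (z of bar2 in the frame of plate between 0.032 and 0.044 m and angle between the x axis of bar2 and the y axis of plate, either way round below 0.2 rad and y of bar2 in the frame of plate between -0.018 and 0.018 m and (x of bar2 in the frame of plate between 0.0245 and 0.0445 m or x of bar2 in the frame of plate between -0.0445 and -0.0245 m)) or (z of bar2 in the frame of plate between 0.052 and 0.064 m and angle between the x axis of bar2 and the x axis of plate, either way round below 0.2 rad and x of bar2 in the frame of plate between -0.018 and 0.018 m and (y of bar2 in the frame of plate between 0.0245 and 0.0445 m or y of bar2 in the frame of plate between -0.0445 and -0.0245 m))) and ((z of bar3 in the frame of plate between 0.012 and 0.024 m and angle between the x axis of bar3 and the x axis of plate, either way round below 0.2 rad and x of bar3 in the frame of plate between -0.018 and 0.018 m and (y of bar3 in the frame of plate between 0.0245 and 0.0445 m or y of bar3 in the frame of plate between -0.0445 and -0.0245 m)) or (z of bar3 in the frame of plate between 0.032 and 0.044 m and angle between the x axis of bar3 and the y axis of plate, either way round below 0.2 rad and y of bar3 in the frame of plate between -0.018 and 0.018 m and (x of bar3 in the frame of plate between 0.0245 and 0.0445 m or x of bar3 in the frame of plate between -0.0445 and -0.0245 m)) or (z of bar3 in the frame of plate between 0.052 and 0.064 m and angle between the x axis of bar3 and the x axis of plate, either way round below 0.2 rad and x of bar3 in the frame of plate between -0.018 and 0.018 m and (y of bar3 in the frame of plate between 0.0245 and 0.0445 m or y of bar3 in the frame of plate between -0.0445 and -0.0245 m))) and ((z of bar4 in the frame of plate between 0.012 and 0.024 m and angle between the x axis of bar4 and the x axis of plate, either way round below 0.2 rad and x of bar4 in the frame of plate between -0.018 and 0.018 m and (y of bar4 in the frame of plate between 0.0245 and 0.0445 m or y of bar4 in the frame of plate between -0.0445 and -0.0245 m)) or (z of bar4 in the frame of plate between 0.032 and 0.044 m and angle between the x axis of bar4 and the y axis of plate, either way round below 0.2 rad and y of bar4 in the frame of plate between -0.018 and 0.018 m and (x of bar4 in the frame of plate between 0.0245 and 0.0445 m or x of bar4 in the frame of plate between -0.0445 and -0.0245 m)) or (z of bar4 in the frame of plate between 0.052 and 0.064 m and angle between the x axis of bar4 and the x axis of plate, either way round below 0.2 rad and x of bar4 in the frame of plate between -0.018 and 0.018 m and (y of bar4 in the frame of plate between 0.0245 and 0.0445 m or y of bar4 in the frame of plate between -0.0445 and -0.0245 m))) and ((z of bar5 in the frame of plate between 0.012 and 0.024 m and angle between the x axis of bar5 and the x axis of plate, either way round below 0.2 rad and x of bar5 in the frame of plate between -0.018 and 0.018 m and (y of bar5 in the frame of plate between 0.0245 and 0.0445 m or y of bar5 in the frame of plate between -0.0445 and -0.0245 m)) or (z of bar5 in the frame of plate between 0.032 and 0.044 m and angle between the x axis of bar5 and the y axis of plate, either way round below 0.2 rad and y of bar5 in the frame of plate between -0.018 and 0.018 m and (x of bar5 in the frame of plate between 0.0245 and 0.0445 m or x of bar5 in the frame of plate between -0.0445 and -0.0245 m)) or (z of bar5 in the frame of plate between 0.052 and 0.064 m and angle between the x axis of bar5 and the x axis of plate, either way round below 0.2 rad and x of bar5 in the frame of plate between -0.018 and 0.018 m and (y of bar5 in the frame of plate between 0.0245 and 0.0445 m or y of bar5 in the frame of plate between -0.0445 and -0.0245 m))) and ((z of bar6 in the frame of plate between 0.012 and 0.024 m and angle between the x axis of bar6 and the x axis of plate, either way round below 0.2 rad and x of bar6 in the frame of plate between -0.018 and 0.018 m and (y of bar6 in the frame of plate between 0.0245 and 0.0445 m or y of bar6 in the frame of plate between -0.0445 and -0.0245 m)) or (z of bar6 in the frame of plate between 0.032 and 0.044 m and angle between the x axis of bar6 and the y axis of plate, either way round below 0.2 rad and y of bar6 in the frame of plate between -0.018 and 0.018 m and (x of bar6 in the frame of plate between 0.0245 and 0.0445 m or x of bar6 in the frame of plate between -0.0445 and -0.0245 m)) or (z of bar6 in the frame of plate between 0.052 and 0.064 m and angle between the x axis of bar6 and the x axis of plate, either way round below 0.2 rad and x of bar6 in the frame of plate between -0.018 and 0.018 m and (y of bar6 in the frame of plate between 0.0245 and 0.0445 m or y of bar6 in the frame of plate between -0.0445 and -0.0245 m))) and linear speed of each of bar1, bar2, bar3, bar4, bar5, bar6, board below 0.02 m/s); the robot touches nothing.
It fails at once if a bystander (jar, lens tube, screwdriver) is pushed more than 40 mm or knocked over (distance of any of jar, lens_tube, driver from where it was at the start of the episode above 0.04 m or angle between any of jar, lens_tube's own z axis and vertical above 0.6 rad).
Of bar1, bar2, bar3, bar4, bar5, bar6 only 4 to 6 are there at a start; the rules pass over those that are not, and their reading is None.
At some moment in a run one of board, bar1, bar2, bar3, bar4, bar5, bar6 may be knocked a few centimetres aside while the robot is not near it.
Once in a run the grip may slacken for a moment while it holds something.
It also fails if it takes over 210 s, if anything falls off the work surface, if the arm or the gripper's body presses on something with over 40 N, if the wrist force passes 120 N, or if a joint passes its speed limit or range.

## Working session

There is one attempt and no reset: what is moved stays moved. The work goes in short steps, Python scripts to look and compute and a tool call to move; the robot and the scene stay as the last step left them, time stands still between calls to the robot, and variables do not carry over. Pictures are saved under pics/ and viewed, about 12 in all and at most 16, crops included, and the job is handed in when it is done.

Besides the shell and the picture viewer there is one more tool, called after "Request:" as name(argument=value, ...) on one line, values as JSON. play_rows: Moves the arm, as the interface text tells. Its arguments: {"type":"object","properties":{"targets":{"type":"array","items":{"type":"array","items":{"type":"number"}}}},"required":["targets"]}

```bash
mkdir -p pics
cat > h.py <<'E'
import numpy as np, cv2
from rig import bot
def pix(name,P):
    c=bot.get_calibration(name); X=np.array(c["R"])@np.array(P,float)+np.array(c["t"]).ravel()
    return c["fx"]*X[0]/X[2]+c["cx"], c["fy"]*X[1]/X[2]+c["cy"]
def ray(name,uv,z):
    c=bot.get_calibration(name); R=np.array(c["R"]); t=np.array(c["t"]).ravel()
    C=-R.T@t; d=R.T@np.array([(uv[0]-c["cx"])/c["fx"],(uv[1]-c["cy"])/c["fy"],1])
    return C+d*(z-C[2])/d[2]
E
python3 - <<'E'
from h import *
for n in("scene","top"):
    im=bot.capture(n); cv2.imwrite(f"pics/{n}0.png",im)
    c=bot.get_calibration(n); R=np.array(c["R"]);t=np.array(c["t"]).ravel(); print(n,c["fx"],c["cx"],c["cy"],-R.T@t,R.round(2).tolist())
s=bot.read_state(); print({k:np.round(v,3).tolist() for k,v in s.items()})
E
```

```text
scene 424.5352643098356 280.9017254353785 215.31077014753802 [ 0.93441682 -0.62651115  0.75171731] [[0.86, 0.51, -0.01], [0.35, -0.6, -0.72], [-0.37, 0.61, -0.7]]
top 436.2436510242988 282.0730652988719 211.62885531880812 [ 0.33697753 -0.01021932  1.3049689 ] [[-0.01, -1.0, 0.01], [-0.99, 0.0, -0.17], [0.17, -0.01, -0.99]]
{'time_s': 0.1, 'joint_positions': [62.94, 30.272, 82.149, -0.0, 67.687, -10.227], 'qvel': [0.038, -0.094, -0.176, -0.02, 0.06, -0.088], 'tau': [-0.0, -44.099, -17.715, 0.063, 0.053, -0.0], 'position': [0.181, 0.598, 0.222], 'tcp_rot': [[-0.957, 0.29, -0.001], [0.29, 0.957, -0.002], [0.0, -0.002, -1.0]], 'force': [-0.306, 0.513, -0.501], 'moment': [0.008, 0.024, 0.015], 'opening': 0.998}
```

View pics/scene0.png

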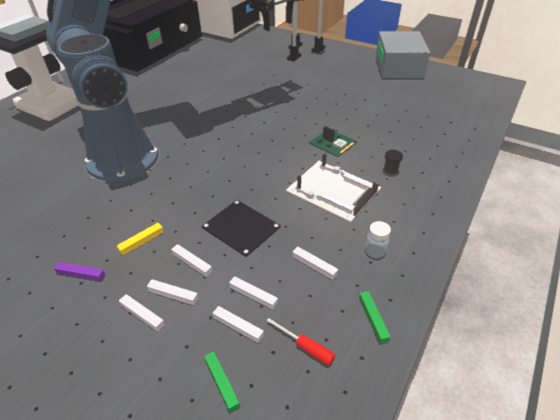

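View pics/top0.png

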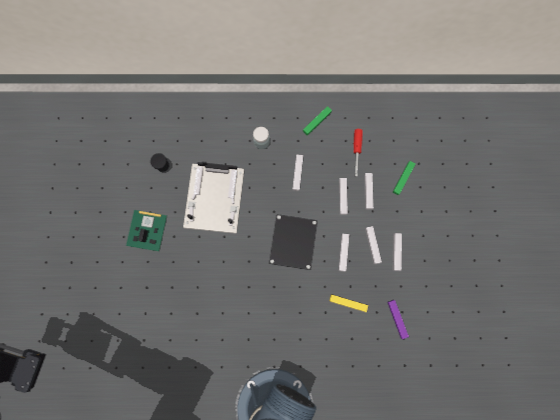

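```bash
cat >> h.py <<'E'
def blobs(im,lo,hi,amin=60):
    m=cv2.inRange(cv2.cvtColor(im,cv2.COLOR_BGR2HSV),np.array(lo),np.array(hi))
    cs,_=cv2.findContours(m,cv2.RETR_EXTERNAL,cv2.CHAIN_APPROX_NONE)
    return [c for c in cs if cv2.contourArea(c)>amin],m
def rect(name,c,z):
    P=np.array([ray(name,p[0],z)[:2] for p in c])
    (a,b),(w,h),an=cv2.minAreaRect((P*1000).astype(np.float32))
    if w<h: w,h,an=h,w,an+90
    return round(a/1000,4),round(b/1000,4),round(w),round(h),round((an+90)%180-90,1)
def bars(im,name="top",z=0.02):
    cs,_=blobs(im,(0,0,150),(180,60,255)); 
    return [rect(name,c,z) for c in cs if cv2.contourArea(c)<1500 and c[:,0,1].min()>100]
E
python3 - <<'E'
from h import *
im=cv2.imread("pics/top0.png")
for b in bars(im): print("bar",b)
sc=cv2.imread("pics/scene0.png")
cs,_=blobs(sc,(0,0,150),(180,60,255))
for c in cs: 
    if c[:,0,1].min()>160: print("scene",rect("scene",c,.02))
cs,_=blobs(im,(0,0,150),(180,60,255),1500)
for c in cs:
    if c[:,0,1].min()>100: print("dock",rect("top",c,.008),cv2.boxPoints(cv2.minAreaRect(c)).tolist(), [np.round(ray("top",p,.008)[:2],4).tolist() for p in cv2.boxPoints(cv2.minAreaRect(c))])
cs,m=blobs(im,(55,80,20),(90,255,120),300)
for c in cs: print("green",rect("top",c,.005))
cs,m=blobs(im,(15,80,120),(30,255,255),5)
for c in cs: print("brass/yellow",rect("top",c,.005))
cs,m=blobs(im,(0,0,0),(180,255,35),40)
for c in cs: print("black",c[:,0].mean(0),cv2.contourArea(c),rect("top",c,.008))
# crops
a=cv2.resize(im[150:260,115:255],None,fx=5.5,fy=5.5,interpolation=cv2.INTER_CUBIC); cv2.imwrite("pics/c1.png",a)
b=cv2.resize(sc[115:225,275:415],None,fx=5.5,fy=5.5,interpolation=cv2.INTER_CUBIC); cv2.imwrite("pics/c2.png",b)
cv2.imwrite("pics/c3.png",cv2.resize(im[205:280,260:330],None,fx=6,fy=6,interpolation=cv2.INTER_CUBIC))
E
```

```text
bar (0.4362, -0.209, 108, 22, -6.8)
bar (0.4369, -0.368, 110, 21, -3.0)
bar (0.4578, -0.2974, 110, 22, 11.7)
bar (0.5298, 0.3727, 31, 30, 78.8)
bar (0.6061, -0.212, 108, 22, 0.1)
bar (0.6214, -0.2904, 108, 22, -0.6)
bar (0.6803, -0.0753, 110, 22, -6.7)
bar (0.7999, 0.0374, 46, 45, 90.0)
scene (0.7038, -0.2536, 70, 7, -4.8)
scene (0.6214, -0.2893, 114, 29, -0.7)
scene (0.4388, -0.3647, 119, 24, -3.9)
scene (0.4589, -0.2962, 116, 30, 11.4)
scene (0.6067, -0.2115, 115, 29, -0.3)
scene (1.1658, -0.0109, 355, 35, 89.9)
scene (0.6805, -0.0749, 114, 32, -7.1)
scene (0.4385, -0.2073, 120, 28, -6.6)
scene (0.7712, 0.0819, 78, 50, -79.3)
dock (0.6035, 0.1794, 200, 161, -6.2) [[182.5185546875, 226.97195434570312], [190.40994262695312, 161.86788940429688], [243.80722045898438, 168.34030151367188], [235.91583251953125, 233.44436645507812]] [[0.5135, 0.2699], [0.7149, 0.2524], [0.6941, 0.0886], [0.4934, 0.1102]]
green (0.505, 0.3785, 109, 100, -10.2)
brass/yellow (0.2884, -0.2202, 114, 22, 73.5)
brass/yellow (0.5556, 0.3709, 65, 7, 79.7)
black [ 35.93333333 370.08888889] 113.0 (0.1017, 0.6688, 102, 32, -4.4)
black [  5.86904762 364.53571429] 347.0 (0.1263, 0.7458, 90, 50, 5.9)
```

View pics/c1.png

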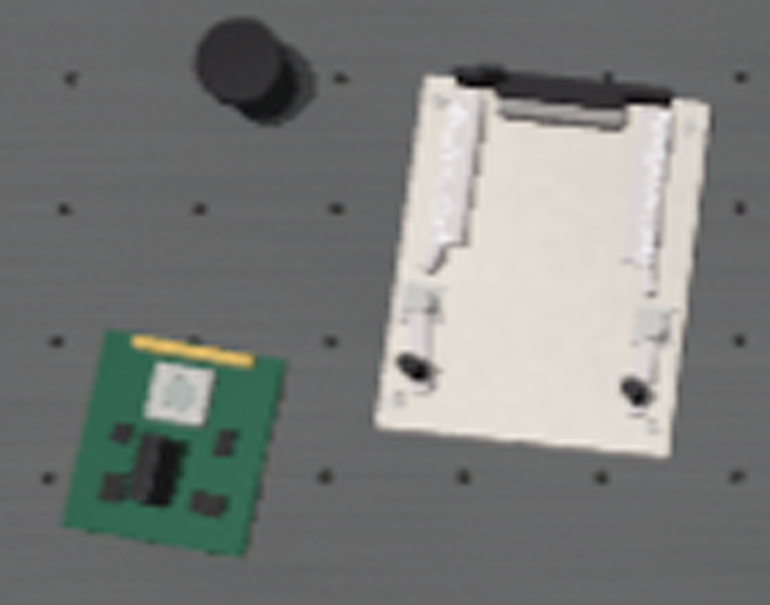

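View pics/c2.png

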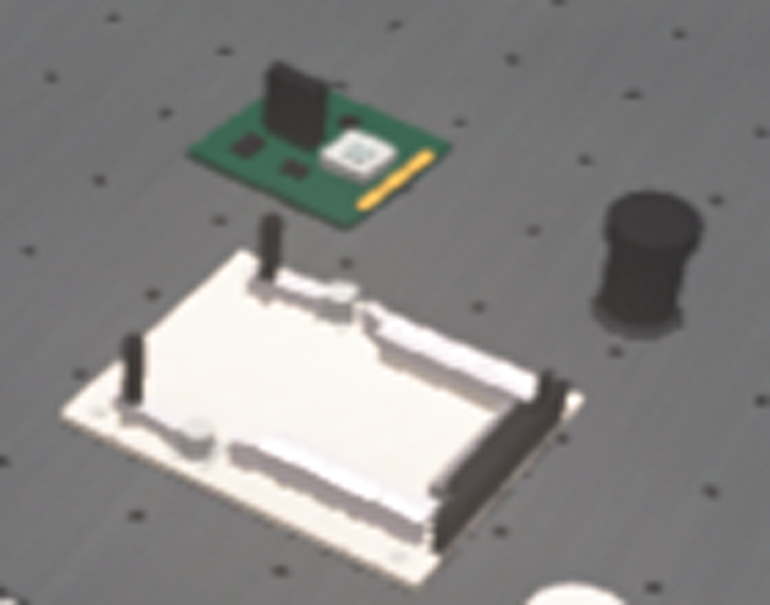

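Scene: board at about (0.505, 0.379) with its contacts facing +x, dock at (0.604, 0.179) with yaw -6°, and six white bars at the right. I'll go for the board grip.

Request:
play_rows(targets=[[0,0.038,-0.027,0,0,0,0.058],[0,0.038,-0.027,0,0,0,0.059],[0,0.038,-0.027,0,0,0,0],[0,0.038,-0.027,0,0,0,0],[0,0.038,-0.027,0,0,0,0],[0,0.038,-0.027,0,0,0,0],[0,0.038,-0.027,-0.03,0,0,0],[0,0.04,-0.027,-0.05,0,0,0],[0,0,0,-0.05,0,0,0],[0,0,0,0,0,0,0]])

```text
time_s: 1.35
position: [0.4798, 0.3824, 0.0932]
tcp_rot: [[-0.984, 0.177, -0.01], [0.177, 0.984, -0.005], [0.009, -0.007, -1.0]]
force: [-0.5, 0.4, -0.2]
opening: 0.998
```

Run:
```python
from h import *
im=bot.capture("top"); sc=bot.capture("scene")
cs,m=blobs(im,(55,80,20),(90,255,120),300)
for c in cs: print("green",rect("top",c,.005))
s=bot.read_state(); print(s["position"],s["opening"])
a=cv2.resize(sc[100:210,275:415],None,fx=5.5,fy=5.5,interpolation=cv2.INTER_CUBIC)
cv2.imwrite("pics/d1.png",a)
# plate
i0=cv2.imread("pics/top0.png"); v=cv2.cvtColor(i0,cv2.COLOR_BGR2GRAY)
print(v[242,293],v[242,250])
m=((v<45)*255).astype(np.uint8); m[:205]=0;m[280:]=0;m[:,:260]=0;m[:,330:]=0
m=cv2.morphologyEx(m,cv2.MORPH_OPEN,np.ones((5,5)))
cs,_=cv2.findContours(m,0,1)
for c in cs: print(rect("top",c,.008))
w=((v>110)*255).astype(np.uint8); w[:205]=0;w[280:]=0;w[:,:260]=0;w[:,330:]=0
cs,_=cv2.findContours(w,0,1)
S=[c[:,0].mean(0) for c in cs]; P=np.array([ray("top",p,.008)[:2] for p in S]); print(P, P.mean(0))
```

```text
[0.48279304 0.38523829 0.09796981] 0.9984051981436944
61 103
[[ 0.39434543 -0.10344362]
 [ 0.41101875  0.00407944]
 [ 0.52682176 -0.12283369]
 [ 0.54334239 -0.01715292]] [ 0.46888208 -0.05983769]
```

Request:
play_rows(targets=[[0,0.002,-0.001,-0.03,0,0,0],[0,0,0,-0.03,0,0,0],[0,0,0,-0.01,0,0,0],[0,0,0,0,0,0,0],[0,0,0,0,0,0,0]])

```text
time_s: 2.08
position: [0.486, 0.3848, 0.0294]
tcp_rot: [[-0.984, 0.175, 0.003], [0.175, 0.984, 0.002], [-0.003, 0.002, -1.0]]
force: [0.7, -0.2, 0.7]
opening: 1.0
```

Run:
```python
from h import *
for i in range(4):
    s=bot.read_state(); print(np.round(s["position"],4),np.round(s["force"],1)); sc=bot.capture("scene")
cv2.imwrite("pics/d1.png",cv2.resize(sc[90:200,265:405],None,fx=5.5,fy=5.5,interpolation=cv2.INTER_CUBIC))
```

```text
[0.486  0.3848 0.0294] [ 0.7 -0.2  0.7]
[0.4859 0.3847 0.0293] [ 0.4 -0.3 -0.3]
[0.4858 0.3845 0.0291] [-0.4 -1.4  0.6]
[0.4856 0.3844 0.0288] [ 0.4 -0.2 -0.4]
```

View pics/d1.png

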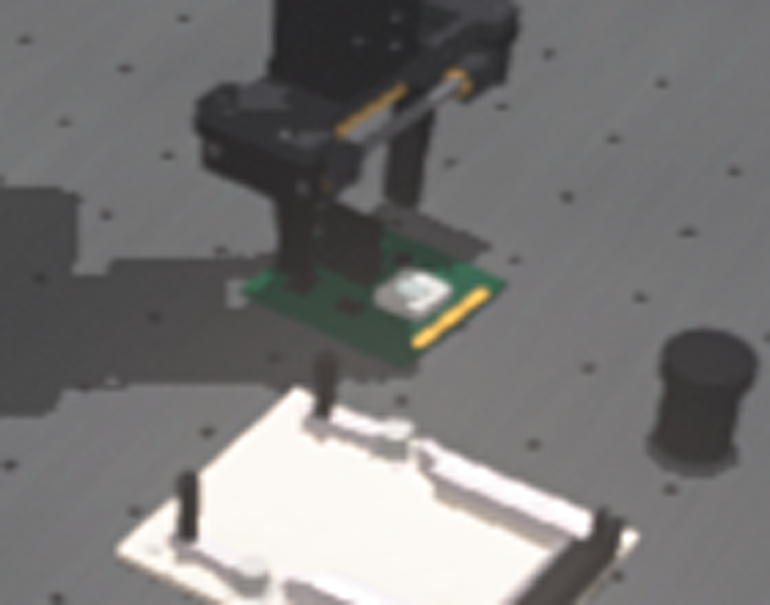

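The open fingers straddle the grip, so I'll lower and close.

Request:
play_rows(targets=[[0,0.001,-0.001,-0.008,0,0,0],[0,0,0,-0.005,0,0,0],[0,0,0,0,0,0,0],[1,0,0,0,0,0,0],[1,0,0,0,0,0,0],[1,0,0,0,0,0,0],[1,0,0,0,0,0,0],[1,0,0,0,0,0,0],[1,0,0,0,0,0,0]])

```text
time_s: 3.4
position: [0.4859, 0.383, 0.0146]
tcp_rot: [[-0.984, 0.176, 0.0], [0.176, 0.984, 0.0], [-0.0, 0.0, -1.0]]
force: [-0.7, -0.2, -0.1]
opening: 0.402
```

Request:
play_rows(targets=[[1,0,0,0,0,0,0],[1,0,0,0,0,0,0],[1,0,0,0,0,0,0],[1,0,0,0,0,0,0],[1,0,0,0,0,0,0],[1,0,0,0,0,0,0]])

```text
time_s: 4.15
position: [0.486, 0.383, 0.0146]
tcp_rot: [[-0.984, 0.176, 0.0], [0.176, 0.984, 0.0], [-0.0, 0.0, -1.0]]
force: [-0.3, 0.9, 0.4]
opening: 0.133
```

Request:
play_rows(targets=[[1,0,0,0.04,0,0,0],[1,0,0,0.04,0,0,0.035],[1,0.005,-0.02,0.005,0,0,0.034],[1,0.005,-0.045,0,0,0,0],[1,0.005,-0.045,0,0,0,0],[1,0.004,-0.045,0,0,0,0],[1,0,-0.038,0,0,0,0],[1,0,0,0,0,0,0],[1,0,0,-0.03,0,0,0],[1,0,0,0,0,0,0],[1,0,0,0,0,0,0]])

```text
time_s: 5.52
position: [0.5049, 0.1906, 0.0698]
tcp_rot: [[-0.994, 0.107, -0.0], [0.107, 0.994, 0.0], [0.0, 0.0, -1.0]]
force: [-0.5, -0.3, -2.4]
opening: 0.134
```

```bash
cat > v.py <<'E'
from h import *
import sys
n,cam,r0,r1,c0,c1,k=sys.argv[1:8]; im=bot.capture(cam); r0,r1,c0,c1=map(int,(r0,r1,c0,c1))
cv2.imwrite(f"pics/raw_{n}.png",im)
cv2.imwrite(f"pics/{n}.png",cv2.resize(im[r0:r1,c0:c1],None,fx=float(k),fy=float(k),interpolation=cv2.INTER_CUBIC))
s=bot.read_state(); print(s["time_s"],np.round(s["position"],4),np.round(s["force"],1),s["opening"],np.round(s["joint_positions"],1))
E
python3 v.py e1 scene 110 240 270 420 5
```

```text
5.575 [0.5053 0.1907 0.0702] [ 0.2  0.1 -2. ] 0.13457959356650512 [  8.8  36.9 101.4   0.   41.6 -75.1]
```

View pics/e1.png

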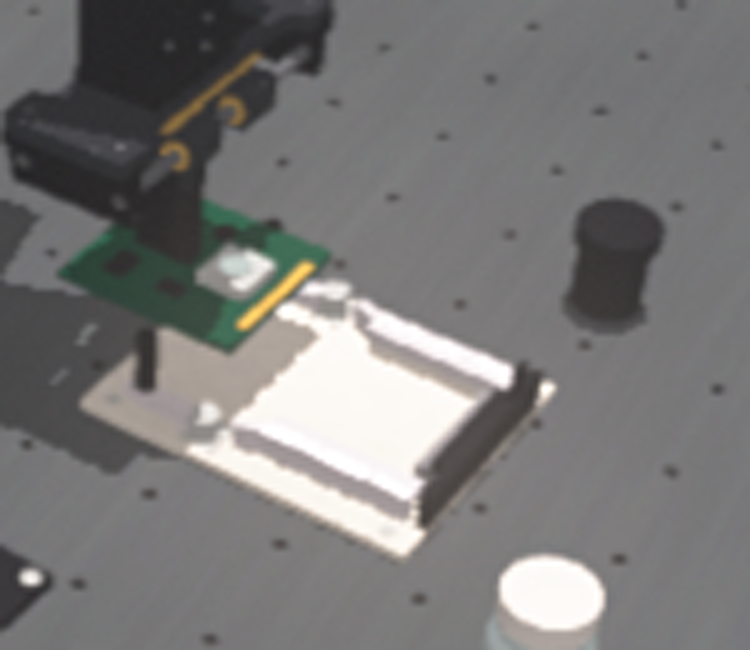

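Run:
```python
from h import *
a=np.radians(-6.2); D=np.array([.6035,.1794]); R=np.array([[np.cos(a),-np.sin(a)],[np.sin(a),np.cos(a)]])
f=lambda cam,uv,z: np.round((R.T@(ray(cam,uv,z)[:2]-D))*1000,1)
im=cv2.imread("pics/raw_e1.png")
cs,m=blobs(im[140:190,290:350],(15,80,120),(30,255,255),5)
for c in cs: print("brass", f("scene",c[:,0].mean(0)+[290,140],.0605))
sc=lambda u,v:(u/5+270,v/5+110)
for n,p,z in [("boardFR",sc(230,350),.0575),("boardFL",sc(328,250),.0575),("dockR",sc(405,556),.008),("dockFR",sc(82,404),.008),("dockL",sc(553,386),.008),("Rlip end inner",sc(424,470),.024),("Llip",sc(512,384),.024)]: print(n,f("scene",p,z))
im=bot.capture("top"); cv2.imwrite("pics/t1.png",im)
cs,m=blobs(im,(15,80,120),(30,255,255),5)
for c in cs: print("brass top", f("top",c[:,0].mean(0),.0605))
cs,m=blobs(im,(0,0,150),(180,60,255),500)
for c in cs:
  if c[:,0,1].min()>100: print(rect("top",c,.008))
# peg/lip in original top image: lip bright pixels
i0=cv2.imread("pics/top0.png"); g=cv2.cvtColor(i0,cv2.COLOR_BGR2GRAY)
for p in [(415,368),(635,390)]: print("peg",f("top",(p[0]/5.5+115,p[1]/5.5+150),.05))
for p in [(484,95),(447,240),(672,110),(632,262)]: print("lip",f("top",(p[0]/5.5+115,p[1]/5.5+150),.024))
```

```text
brass [-30.8   3.4]
boardFR [-25.2 -44.9]
boardFL [-29.4  56.8]
dockR [101.3 -75.4]
dockFR [-95.4 -77.7]
dockL [99.8 83.3]
Rlip end inner [ 84.7 -31.5]
Llip [88.5 53.9]
brass top [-269.2 -423.4]
brass top [-28.3 -22.1]
(0.6378, 0.1758, 162, 131, 83.8)
peg [-72.3  51.9]
peg [-71.9 -64.9]
lip [85.8 40.8]
lip [ 2.9 50. ]
lip [ 88.3 -62.9]
lip [  1.4 -51.5]
```

Run:
```python
from h import *
a=np.radians(-6.2); D=np.array([.6035,.1794]); R=np.array([[np.cos(a),-np.sin(a)],[np.sin(a),np.cos(a)]])
f=lambda cam,uv,z: np.round((R.T@(ray(cam,uv,z)[:2]-D))*1000,1)
s=lambda u,v:(u/5.5+275,v/5.5+115)
for n,p,z in [("Rtop",(133,337),.054),("Rbase",(133,405),.019),("Ltop",(270,215),.054),("Lbase",(268,285),.019),
 ("cFR",(62,411),.008),("cBR",(417,587),.008),("cBL",(584,399),.008),("cFL",(243,250),.008),("brass",(396,180),.005)]: print("scene",n,f("scene",s(*p),z))
# edges in top image at several rows, gradient subpixel
im=cv2.imread("pics/top0.png"); g=cv2.cvtColor(im,cv2.COLOR_BGR2GRAY).astype(float)
L=[];Rr=[]
for r in range(176,226,3):
    row=g[r]; th=160
    xs=np.where(row[170:260]>th)[0]+170; 
    i=xs[0]; u=i-(row[i]-th)/(row[i]-row[i-1]); L.append(f("top",(u,r),.008))
    j=xs[-1]; u=j+(row[j]-th)/(row[j]-row[j+1]); Rr.append(f("top",(u,r),.008))
L=np.array(L);Rr=np.array(Rr); print(np.polyfit(L[:,0],L[:,1],1),np.polyfit(Rr[:,0],Rr[:,1],1))
print(L[:,1],Rr[:,1])
# dark pegs
sub=g[205:232,180:245]; ys,xs=np.where(sub<60)
for lo,hi in[(0,30),(30,65)]:
    k=(xs>=lo)&(xs<hi); print("peg px",k.sum(),xs[k].min()+180,xs[k].max()+180,ys[k].min()+205,ys[k].max()+205)
    u,v=xs[k].mean()+180,ys[k].mean()+205; print(u,v,f("top",(u,v),.037))
```

```text
scene Rtop [-71.1 -54.3]
scene Rbase [-65.7 -60.9]
scene Ltop [-71.5  65.3]
scene Lbase [-64.3  56. ]
scene cFR [-98.2 -74.3]
scene cBR [101.8 -77.3]
scene cBL [101.7  83. ]
scene cFL [-98.3  85.7]
scene brass [-67.7 191. ]
[1.0998939e-03 7.9970863e+01] [ 1.83412838e-03 -8.01247054e+01]
[80.4 79.5 80.  79.9 80.2 80.  80.  80.4 79.5 79.9 79.9 80.1 80.  79.4
 80.6 79.6 79.8] [-79.6 -80.  -80.8 -79.5 -80.2 -80.4 -79.7 -80.6 -79.7 -80.  -80.9 -79.7
 -80.1 -80.2 -79.7 -80.4 -80.6]
peg px 10 188 192 215 218
190.0 216.7 [-70.1  56.1]
peg px 5 229 231 220 222
230.2 221.2 [-71.  -62.7]
```

Both views agree that the left lever stands slightly inward (peg at dock y ≈ 56). I'll lower the board 5 mm to the right of centre and use its edge to nudge that lever outward.

Request:
play_rows(targets=[[1,-0.0005,-0.005,-0.02,0,0,0],[1,0,0,-0.018,0,0,0],[1,0,0,-0.008,0,0,0],[1,0,0,0,0,0,0],[1,0,0,0,0,0,0]])

```text
time_s: 6.25
position: [0.5049, 0.1855, 0.024]
tcp_rot: [[-0.994, 0.107, 0.001], [0.107, 0.994, 0.001], [-0.001, 0.001, -1.0]]
force: [1.8, 3.7, -3.6]
opening: 0.137
```

Request:
play_rows(targets=[[1,0.0003,0.003,0,0,0,0],[1,0.0003,0.003,0,0,0,0],[1,0.0003,0.003,0,0,0,0],[1,0,0,0,0,0,0],[1,0,0,0,0,0,0]])

```text
time_s: 6.88
position: [0.5053, 0.1939, 0.0236]
tcp_rot: [[-0.994, 0.108, -0.0], [0.108, 0.994, -0.0], [0.0, -0.0, -1.0]]
force: [-1.0, 0.2, -1.8]
opening: 0.136
```

```bash
python3 v.py e2 scene 130 220 280 400 6.5
python3 - <<'E'
from h import *
im=bot.capture("top"); cv2.imwrite("pics/t2.png",im)
E
```

```text
6.925 [0.5053 0.1938 0.0236] [-0.2  0.7 -1.8] 0.13695141903600094 [  9.2  41.7 102.2  -0.   36.  -74.7]
```

View pics/e2.png

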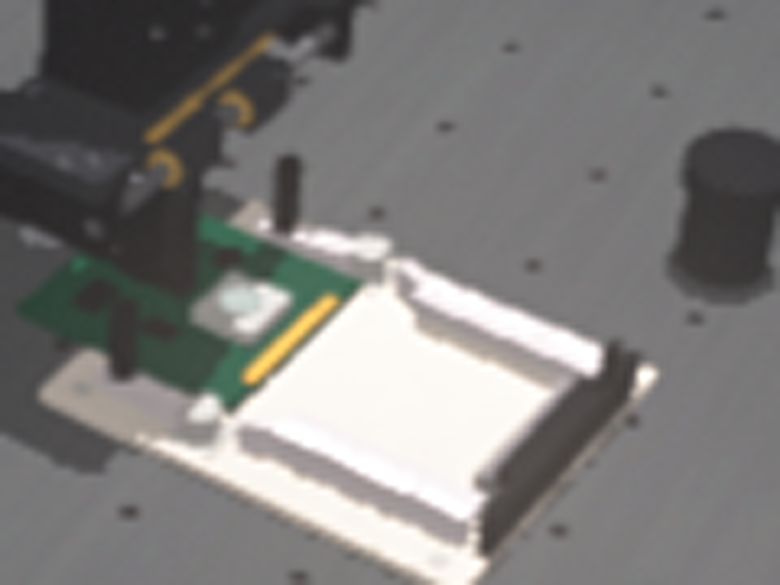

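Run:
```python
from h import *
a=np.radians(-6.2); D=np.array([.6035,.1794]); R=np.array([[np.cos(a),-np.sin(a)],[np.sin(a),np.cos(a)]])
f=lambda cam,uv,z: np.round((R.T@(ray(cam,uv,z)[:2]-D))*1000,1)
s=lambda u,v:(u/6.5+280,v/6.5+130)
for n,p,z in [("brassL",(335,298),.013),("brassR",(250,380),.013),("FL",(360,288),.013),("FR",(232,405),.011),("Ltop",(288,158),.054),("Rtop",(123,303),.054)]: print(n,f("scene",s(*p),z)-[1.7,4.2])
print("tcp",R.T@(np.array([.5053,.1938])-D))
```

```text
brassL [-30.7  37.2]
brassR [-30.4 -28.5]
FL [-25.7  49.2]
FR [-28.9 -43.8]
Ltop [-72.2  60.6]
Rtop [-72.5 -60.1]
tcp [-0.09918082  0.00371024]
```

Request:
play_rows(targets=[[1,-0.0004,-0.0035,0,0,0,0],[1,0,0,0,0,0,0],[1,0.01,-0.0011,0,0,0,0],[1,0.01,-0.0011,0,0,0,0],[1,0.01,-0.0011,0,0,0,0],[1,0.01,-0.0011,0,0,0,0],[1,0,0,0,0,0,0],[1,0,0,0,0,0,0]])

```text
time_s: 7.98
position: [0.5449, 0.1861, 0.0235]
tcp_rot: [[-0.994, 0.107, 0.0], [0.107, 0.994, 0.0], [-0.0, 0.0, -1.0]]
force: [0.1, 0.5, -1.4]
opening: 0.134
```

Request:
play_rows(targets=[[1,0.01,-0.0011,0,0,0,0],[1,0.01,-0.0011,0,0,0,0],[1,0.01,-0.0011,0,0,0,0],[1,0,0,0,0,0,0],[1,0,0,0,0,0,0]])

```text
time_s: 8.6
position: [0.5759, 0.1827, 0.0238]
tcp_rot: [[-0.994, 0.107, 0.002], [0.107, 0.994, 0.0], [-0.002, 0.0, -1.0]]
force: [1.2, 2.1, -1.2]
opening: 0.139
```

Request:
play_rows(targets=[[1,0.01,-0.0006,0,0,0,0],[1,0.01,-0.0011,0,0,0,0],[1,0.006,-0.0006,0,0,0,0],[1,0,0,0,0,0,0],[1,0,0,0,0,0,0],[1,0,0,0,0,0,0]])

```text
time_s: 9.35
position: [0.6004, 0.1803, 0.0235]
tcp_rot: [[-0.994, 0.107, -0.001], [0.107, 0.994, -0.0], [0.001, -0.0, -1.0]]
force: [-0.9, 0.6, -2.1]
opening: 0.137
```

```bash
python3 v.py e3 scene 130 220 280 400 6.5
python3 - <<'E'
from h import *
im=bot.capture("top"); cv2.imwrite("pics/t3.png",im)
E
```

```text
9.4 [0.6004 0.1804 0.0235] [-0.6 -0.2 -2.4] 0.13604266753814157 [  6.5  45.6  89.3  -0.   45.2 -77.3]
```

View pics/e3.png

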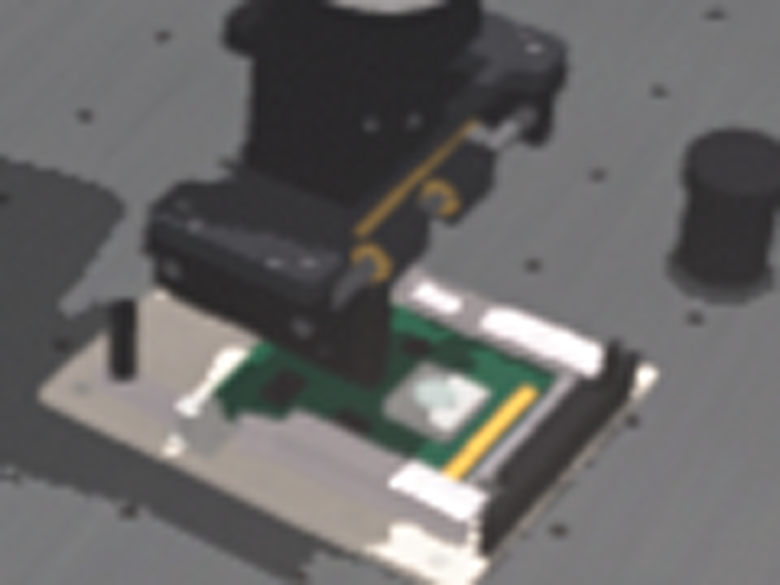

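Board is in both guides about 8 mm from the connector, levers open. I'll push 2 mm more, then open partially and lift.

Request:
play_rows(targets=[[1,0.002,-0.0002,0,0,0,0],[1,0,0,0,0,0,0],[1,0,0,-0.001,0,0,0],[0.65,0,0,0,0,0,0],[0.65,0,0,0,0,0,0],[0.65,0,0,0,0,0,0],[0.65,0,0,0,0,0,0],[0.65,0,0,0,0,0,0]])

```text
time_s: 10.45
position: [0.603, 0.1802, 0.0226]
tcp_rot: [[-0.994, 0.108, 0.0], [0.108, 0.994, 0.0], [-0.0, 0.0, -1.0]]
force: [0.3, -0.1, 0.2]
opening: 0.346
```

Request:
play_rows(targets=[[0.65,0,0,0.02,0,0,0],[0.65,0,0,0.04,0,0,0],[0.65,0,0,0.04,0,0,0],[0.65,-0.03,0,0.01,0,0,0],[0.65,-0.06,0,0,0,0,0],[0.65,-0.06,0,0,0,0,0],[0.65,-0.06,0,0,0,0,0],[0.65,-0.03,0,0,0,0,0],[0.65,0,0,0,0,0,0]])

```text
time_s: 11.58
position: [0.3605, 0.1802, 0.1336]
tcp_rot: [[-0.994, 0.106, -0.001], [0.106, 0.994, -0.0], [0.001, -0.0, -1.0]]
force: [1.0, -0.4, 0.1]
opening: 0.35
```

```bash
python3 v.py e4 top 155 240 175 250 7
python3 - <<'E'
from h import *
im=bot.capture("scene"); cv2.imwrite("pics/s4.png",im)
t=cv2.imread("pics/raw_e4.png")
a=np.radians(-6.2); D=np.array([.6035,.1794]); R=np.array([[np.cos(a),-np.sin(a)],[np.sin(a),np.cos(a)]])
f=lambda cam,uv,z: np.round((R.T@(ray(cam,uv,z)[:2]-D))*1000,1)
for n,i in (("top",t),("scene",im)):
    cs,_=blobs(i,(15,80,120),(30,255,255),3)
    for c in cs:
        p=f(n,c[:,0].mean(0),.013)
        if abs(p).max()<150: print(n,"brass",p)
g=cv2.cvtColor(t,cv2.COLOR_BGR2GRAY); sub=g[205:232,180:245]; ys,xs=np.where(sub<60)
for lo,hi in[(0,30),(30,65)]:
    k=(xs>=lo)&(xs<hi); print(k.sum(), f("top",(xs[k].mean()+180,ys[k].mean()+205),.037))
E
```

```text
11.625 [0.3637 0.1805 0.1337] [0.7 1.  0.3] 0.3481333366945766 [ 10.5  23.1 117.7  -0.   39.  -73.3]
top brass [69.7 -0.9]
scene brass [67.8  4.5]
9 [-70.2  55.4]
6 [-71.1 -65.6]
```

View pics/e4.png

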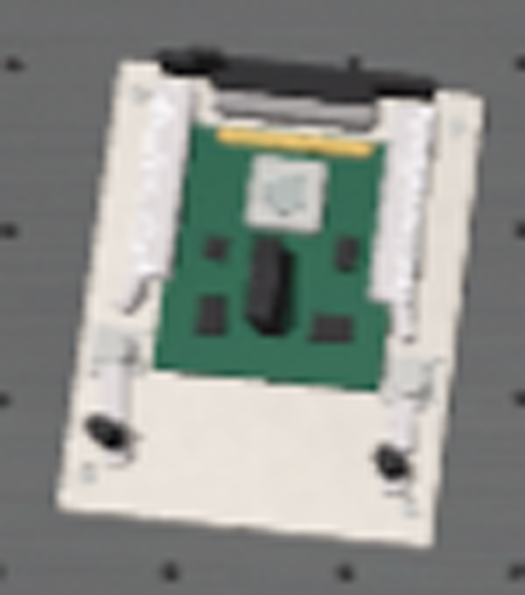

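Run:
```python
from h import *
a=np.radians(-6.2); D=np.array([.6035,.1794]); R=np.array([[np.cos(a),-np.sin(a)],[np.sin(a),np.cos(a)]])
f=lambda cam,uv,z: np.round((R.T@(ray(cam,uv,z)[:2]-D))*1000,1)
s=lambda u,v:(u/7+175,v/7+155)
for n,p,z in [("Lpiv",(113,347),.02),("Rpiv",(408,377),.02),("Ltop",(97,427),.054),("Lbase",(122,440),.019),("Rtop",(385,455),.054),("Rbase",(400,470),.019),("Lscrew",(88,473),.008),("Rscr",(412,507),.008),("Lend",(122,462),.019),("Rend",(405,492),.019)]: print(n,f("top",s(*p),z))
im=cv2.imread("pics/s4.png")
cv2.imwrite("pics/e5.png",cv2.resize(im[145:225,285:385],None,fx=7.5,fy=7.5,interpolation=cv2.INTER_CUBIC))
for n,P in (("pivL",(-.03,.064,.019)),("pivR",(-.03,-.064,.019))):
    w=R@np.array(P[:2])+D; print(n,w, np.array(pix("top",[*w,P[2]])), (np.array(pix("scene",[*w,P[2]]))-[285,145])*7.5)
```

```text
Lpiv [-31.   61.5]
Rpiv [-30.7 -65.2]
Ltop [-70.7  56. ]
Lbase [-70.3  52.4]
Rtop [-69.9 -63.8]
Rbase [-70.8 -66.6]
Lscrew [-84.5  67.1]
Rscr [-84.6 -72.3]
Lend [-79.7  51.1]
Rend [-79.9 -69.8]
pivL [0.58058743 0.24626564] [190.4130973  204.21400943] [380.49232948 186.46324277]
pivR [0.56676351 0.11901432] [232.94721313 208.63487471] [185.40487292 371.69701637]
```

View pics/e5.png

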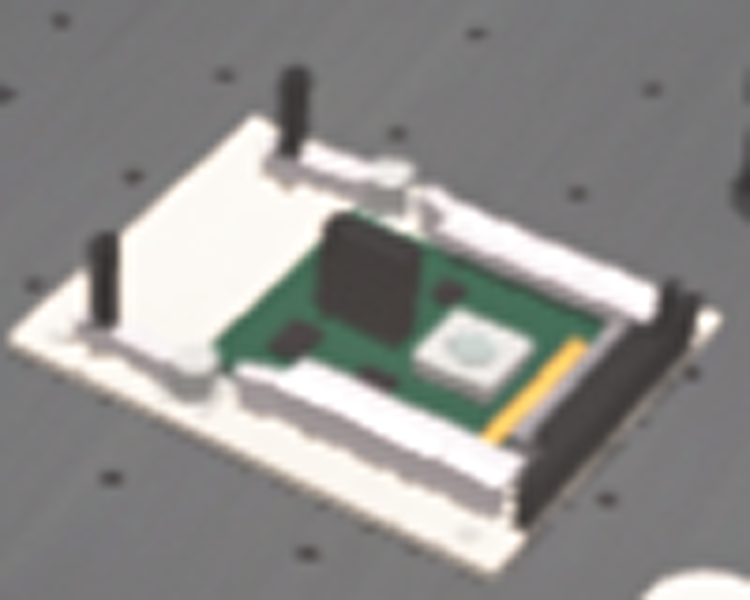

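Board sits in the guides with its origin at about x 18. Next is the left lever, peg near world (0.540, 0.244).

Request:
play_rows(targets=[[0,0.04,0.015,0,0,0,-0.09],[0,0.045,0.016,0,0,0,-0.086],[0,0.045,0.016,0,0,0,0],[0,0.044,0.016,0,0,0,0],[0,0,0,0,0,0,0],[0,0,0,-0.03,0,0,0],[0,0,0,-0.03,0,0,0],[0,0,0,0,0,0,0],[0,0,0,0,0,0,0]])

```text
time_s: 12.8
position: [0.5378, 0.2432, 0.0734]
tcp_rot: [[-0.96, 0.28, 0.001], [0.28, 0.96, 0.0], [-0.001, 0.001, -1.0]]
force: [-0.0, -0.2, -0.2]
opening: 1.001
```

```bash
python3 v.py e6 scene 110 220 270 410 5.5
```

```text
12.85 [0.5381 0.2434 0.0738] [-0.5 -0.  -0.2] 0.9997862167570943 [ 13.5  39.1  93.9  -0.   46.8 -60.2]
```

View pics/e6.png

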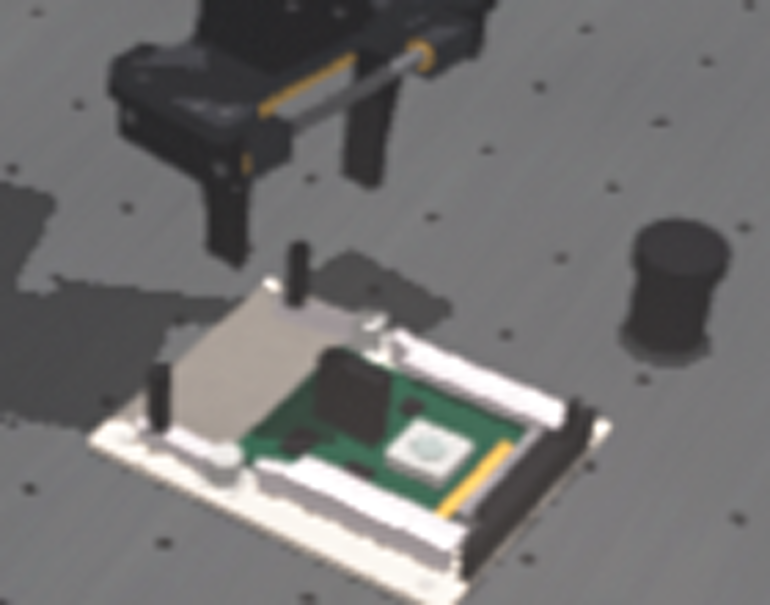

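Run:
```python
from h import *
p=[0.5381,.2434,.0738]
y=np.array([.28,.96,0]); x=np.array([-.96,.28,0])
for a in (-1,1):
  for b in (-1,1):
    print(a,b,(np.array(pix("scene",np.array(p)+a*.0435*y+b*.0095*x))-[270,110])*5.5, (np.array(pix("scene",np.array(p)+a*.0585*y+b*.0095*x))-[270,110])*5.5)
print((np.array(pix("scene",[.540,.2437,.054]))-[270,110])*5.5)
```

```text
-1 -1 [242.29147581 262.9494316 ] [220.5660052  275.98130612]
-1 1 [214.09277078 246.05034651] [192.38069699 258.85789527]
1 -1 [363.00154425 190.54232503] [382.94401277 178.57997208]
1 1 [334.77365675 174.86293501] [354.71868975 163.09773077]
[291.02120898 251.39806002]
```

Request:
play_rows(targets=[[0,0.001,0.002,-0.025,0,0,0],[0,0,0,-0.022,0,0,0],[0.5,0,0,0,0,0,0],[0.8,0,0,0,0,0,0],[1,0,0,0,0,0,0],[1,0,0,0,0,0,0],[1,0,0,0,0,0,0],[1,0,0,0,0,0,0],[1,0,0,0,0,0,0],[1,0,0,0,0,0,0],[1,0,0,0,0,0,0]])

```text
time_s: 14.22
position: [0.5384, 0.2458, 0.0256]
tcp_rot: [[-0.96, 0.28, 0.001], [0.28, 0.96, 0.001], [-0.001, 0.001, -1.0]]
force: [1.1, 3.2, -2.0]
opening: 0.128
```

```bash
cat > arc.py <<'E'
import numpy as np,sys
# arc.py px py tx ty stepdeg n : tool carried rigidly about pivot
px,py,tx,ty,s,n=map(float,sys.argv[1:7]); v=complex(tx-px,ty-py)
for i in range(int(n)):
    w=v*np.exp(1j*np.radians(s)); d=w-v; v=w; print([1,round(d.real,4),round(d.imag,4),0,0,0,round(np.radians(s),4)])
E
python3 arc.py .5806 .2463 .5384 .2458 6 15
```

```text
[1, np.float64(0.0003), np.float64(-0.0044), 0, 0, 0, np.float64(0.1047)]
[1, np.float64(0.0007), np.float64(-0.0044), 0, 0, 0, np.float64(0.1047)]
[1, np.float64(0.0012), np.float64(-0.0043), 0, 0, 0, np.float64(0.1047)]
[1, np.float64(0.0016), np.float64(-0.0041), 0, 0, 0, np.float64(0.1047)]
[1, np.float64(0.0021), np.float64(-0.0039), 0, 0, 0, np.float64(0.1047)]
[1, np.float64(0.0024), np.float64(-0.0037), 0, 0, 0, np.float64(0.1047)]
[1, np.float64(0.0028), np.float64(-0.0034), 0, 0, 0, np.float64(0.1047)]
[1, np.float64(0.0032), np.float64(-0.0031), 0, 0, 0, np.float64(0.1047)]
[1, np.float64(0.0035), np.float64(-0.0027), 0, 0, 0, np.float64(0.1047)]
[1, np.float64(0.0037), np.float64(-0.0024), 0, 0, 0, np.float64(0.1047)]
[1, np.float64(0.004), np.float64(-0.002), 0, 0, 0, np.float64(0.1047)]
[1, np.float64(0.0041), np.float64(-0.0015), 0, 0, 0, np.float64(0.1047)]
[1, np.float64(0.0043), np.float64(-0.0011), 0, 0, 0, np.float64(0.1047)]
[1, np.float64(0.0044), np.float64(-0.0006), 0, 0, 0, np.float64(0.1047)]
[1, np.float64(0.0044), np.float64(-0.0002), 0, 0, 0, np.float64(0.1047)]
```

Request:
play_rows(targets=[[1,0.0003,-0.0044,0,0,0,0.105],[1,0.0007,-0.0044,0,0,0,0.105],[1,0.0012,-0.0043,0,0,0,0.105],[1,0.0016,-0.0041,0,0,0,0.105],[1,0,0,0,0,0,0],[1,0,0,0,0,0,0]])

```text
time_s: 14.98
position: [0.5434, 0.2288, 0.0256]
tcp_rot: [[-0.991, -0.134, 0.004], [-0.134, 0.991, 0.001], [-0.004, 0.001, -1.0]]
force: [3.7, 3.9, -4.2]
opening: 0.131
```

Request:
play_rows(targets=[[1,0.0024,-0.0039,0,0,0,0.105],[1,0.0026,-0.0037,0,0,0,0.105],[1,0.0028,-0.0034,0,0,0,0.105],[1,0.0032,-0.0031,0,0,0,0.105],[1,0,0,0,0,0,0],[1,0,0,0,0,0,0]])

```text
time_s: 15.72
position: [0.5545, 0.2159, 0.0256]
tcp_rot: [[-0.851, -0.526, 0.004], [-0.526, 0.851, 0.003], [-0.005, 0.0, -1.0]]
force: [3.9, 6.9, -5.5]
opening: 0.127
```

Request:
play_rows(targets=[[1,0.0043,-0.0017,0,0,0,0.105],[1,0.0042,-0.0014,0,0,0,0.105],[1,0.004,-0.002,0,0,0,0.105],[1,0.0041,-0.0015,0,0,0,0.105],[1,0,0,0,0,0,0],[1,0,0,0,0,0,0]])

```text
time_s: 16.48
position: [0.5691, 0.2087, 0.0255]
tcp_rot: [[-0.562, -0.827, -0.0], [-0.827, 0.562, 0.002], [-0.002, 0.001, -1.0]]
force: [0.4, 4.9, -1.2]
opening: 0.132
```

Request:
play_rows(targets=[[1,0.0043,-0.0006,0,0,0,0.105],[1,0.0044,-0.0004,0,0,0,0.08],[1,0.003,0.0002,0,0,0,0],[1,0,0,0,0,0,0],[1,0,0,0,0,0,0]])

```text
time_s: 17.1
position: [0.5749, 0.2077, 0.0254]
tcp_rot: [[-0.401, -0.916, -0.012], [-0.916, 0.401, 0.001], [0.004, 0.011, -1.0]]
force: [-8.5, 5.8, 6.7]
opening: 0.125
```

Request:
play_rows(targets=[[1,0.003,-0.0003,0,0,0,0],[1,0,0,0,0,0,0],[1,0,0,0,0,0,0]])

```text
time_s: 17.48
position: [0.575, 0.2077, 0.0253]
tcp_rot: [[-0.401, -0.916, -0.018], [-0.916, 0.401, 0.0], [0.007, 0.017, -1.0]]
force: [-12.9, 6.3, 9.1]
opening: 0.126
```

```bash
python3 v.py e7 scene 120 220 280 405 6
```

```text
17.525 [0.575  0.2077 0.0252] [-11.3   6.3   9.2] 0.12442889771732092 [   9.3   44.9   90.9    0.3   45.3 -147.3]
```

View pics/e7.png

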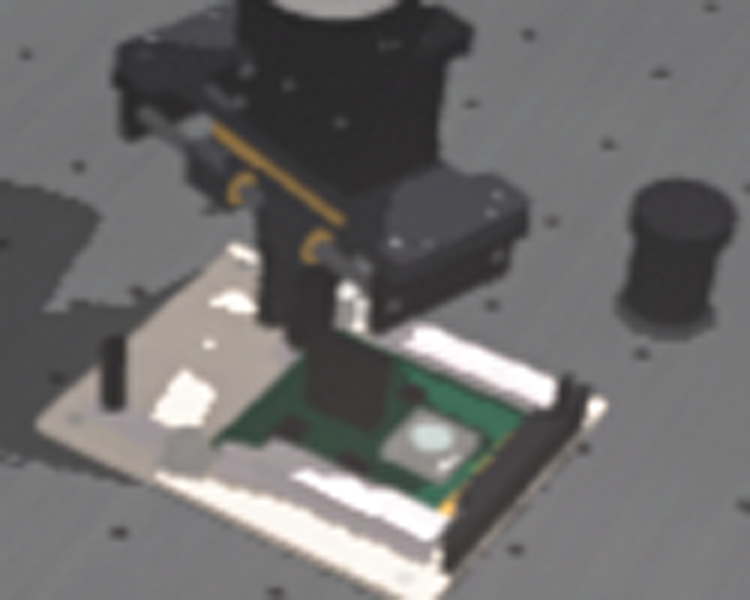

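Request:
play_rows(targets=[[1,-0.007,0.002,0,0,0,0],[0.8,0,0,0,0,0,0],[0.8,-0.003,0.001,0,0,0,0],[0.8,0,0,0,0,0,0],[0.8,0,0,0.02,0,0,0],[0.8,0,0,0.03,0,0,0],[0.8,0,0,0.03,0,0,0],[0.5,0,0,0.02,0,0,0],[0,0,0,0,0,0,0]])

```text
time_s: 18.65
position: [0.576, 0.2095, 0.1287]
tcp_rot: [[-0.398, -0.917, 0.006], [-0.917, 0.398, 0.001], [-0.003, -0.005, -1.0]]
force: [-0.0, 0.1, 0.6]
opening: 0.341
```

Request:
play_rows(targets=[[0,-0.007,-0.012,0,0,0,-0.181],[0,-0.007,-0.012,0,0,0,-0.181],[0,-0.007,-0.012,0,0,0,-0.181],[0,-0.007,-0.012,0,0,0,-0.181],[0,-0.007,-0.012,0,0,0,-0.181],[0,-0.007,-0.012,0,0,0,-0.181],[0,-0.007,-0.013,0,0,0,-0.182],[0,0,0,-0.04,0,0,0],[0,0,0,0,0,0,0],[0,0,0,0,0,0,0]])

```text
time_s: 19.9
position: [0.5252, 0.1243, 0.0858]
tcp_rot: [[-0.994, 0.106, -0.0], [0.106, 0.994, -0.0], [0.0, -0.0, -1.0]]
force: [0.9, -0.1, 0.2]
opening: 1.003
```

```bash
python3 v.py e8 scene 120 225 270 405 5.5
python3 - <<'E'
from h import *
im=bot.capture("top"); cv2.imwrite("pics/t8.png",im)
p=np.array(bot.read_state()["position"])
for z in (p[2],.054): print((np.array(pix("scene",[p[0],p[1],z]))-[270,120])*5.5)
E
```

```text
19.95 [0.5257 0.1244 0.0863] [ 0.8 -0.6  0.3] 0.9985139148802908 [  1.5  35.3 101.    0.   43.6 -82.4]
[150.6480559  263.89488211]
[149.62237396 318.87721619]
```

View pics/e8.png

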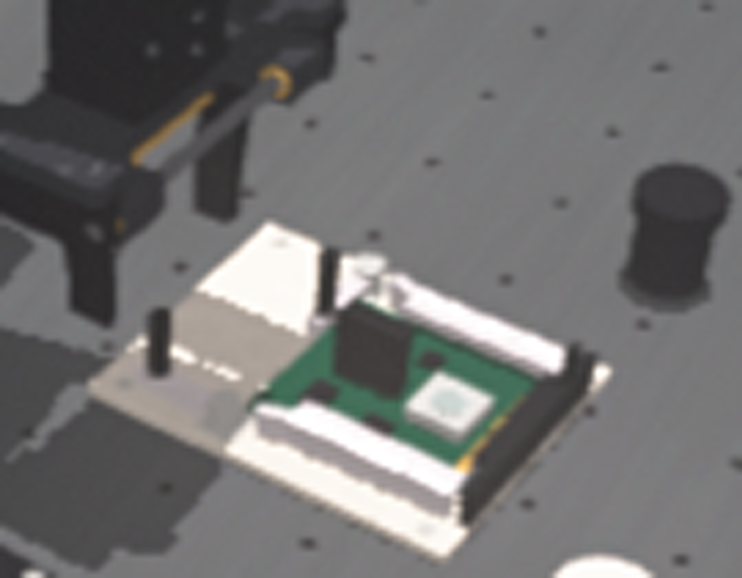

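Request:
play_rows(targets=[[0,0.002,0.003,-0.03,0,0,0],[0,0,0,-0.03,0,0,0],[0.5,0,0,0,0,0,0],[0.8,0,0,0,0,0,0],[1,0,0,0,0,0,0],[1,0,0,0,0,0,0],[1,0,0,0,0,0,0],[1,0,0,0,0,0,0],[1,0,0,0,0,0,0],[1,0,0,0,0,0,0],[1,0,0,0,0,0,0]])

```text
time_s: 21.38
position: [0.527, 0.1273, 0.0255]
tcp_rot: [[-0.994, 0.107, -0.0], [0.107, 0.994, 0.0], [0.0, 0.0, -1.0]]
force: [0.5, 0.5, -0.7]
opening: 0.13
```

```bash
python3 - <<'E'
from h import *
s=bot.read_state(); print(s["position"],s["opening"],np.round(s["force"],1))
E
python3 arc.py .567 .121 .528 .127 -6 15 | sed 's/np.float64//g'
```

```text
[0.52698071 0.12728599 0.02551044] 0.1304065782904118 [ 0.5  0.5 -0.7]
[1, (0.0008), (0.004), 0, 0, 0, (-0.1047)]
[1, (0.0013), (0.0039), 0, 0, 0, (-0.1047)]
[1, (0.0017), (0.0038), 0, 0, 0, (-0.1047)]
[1, (0.002), (0.0036), 0, 0, 0, (-0.1047)]
[1, (0.0024), (0.0034), 0, 0, 0, (-0.1047)]
[1, (0.0028), (0.0031), 0, 0, 0, (-0.1047)]
[1, (0.0031), (0.0028), 0, 0, 0, (-0.1047)]
[1, (0.0033), (0.0024), 0, 0, 0, (-0.1047)]
[1, (0.0036), (0.0021), 0, 0, 0, (-0.1047)]
[1, (0.0038), (0.0017), 0, 0, 0, (-0.1047)]
[1, (0.0039), (0.0013), 0, 0, 0, (-0.1047)]
[1, (0.004), (0.0009), 0, 0, 0, (-0.1047)]
[1, (0.0041), (0.0004), 0, 0, 0, (-0.1047)]
[1, (0.0041), (0.0), 0, 0, 0, (-0.1047)]
[1, (0.0041), (-0.0004), 0, 0, 0, (-0.1047)]
```

Request:
play_rows(targets=[[1,0.0008,0.004,0,0,0,-0.105],[1,0.0013,0.0039,0,0,0,-0.105],[1,0.0017,0.0038,0,0,0,-0.105],[1,0.002,0.0036,0,0,0,-0.105],[1,0.0024,0.0034,0,0,0,-0.105],[1,0,0,0,0,0,0],[1,0,0,0,0,0,0]])

```text
time_s: 22.25
position: [0.5351, 0.146, 0.0255]
tcp_rot: [[-0.808, 0.59, -0.0], [0.59, 0.808, 0.0], [0.0, 0.0, -1.0]]
force: [0.9, 0.9, -0.3]
opening: 0.127
```

Request:
play_rows(targets=[[1,0.0028,0.0031,0,0,0,-0.105],[1,0.0031,0.0028,0,0,0,-0.105],[1,0.0033,0.0024,0,0,0,-0.105],[1,0.0036,0.0021,0,0,0,-0.105],[1,0,0,0,0,0,0],[1,0,0,0,0,0,0]])

```text
time_s: 23.0
position: [0.5477, 0.1565, 0.0255]
tcp_rot: [[-0.498, 0.867, -0.0], [0.867, 0.498, 0.0], [0.0, -0.0, -1.0]]
force: [-2.0, 0.4, 0.3]
opening: 0.125
```

Request:
play_rows(targets=[[1,0.0038,0.0017,0,0,0,-0.105],[1,0.0039,0.0013,0,0,0,-0.105],[1,0.004,0.0009,0,0,0,-0.105],[1,0.0041,0.0004,0,0,0,-0.105],[1,0,0,0,0,0,0],[1,0,0,0,0,0,0]])

```text
time_s: 23.75
position: [0.5636, 0.1608, 0.0255]
tcp_rot: [[-0.101, 0.995, -0.0], [0.995, 0.101, 0.0], [0.0, -0.0, -1.0]]
force: [-1.9, 2.5, 0.2]
opening: 0.129
```

Near the end of the swing now, so I'll drive it to its stop.

Request:
play_rows(targets=[[1,0.0041,0,0,0,0,-0.105],[1,0.004,0,0,0,0,-0.08],[1,0.004,-0.0004,0,0,0,0],[1,0.003,-0.0003,0,0,0,0],[1,0,0,0,0,0,0],[1,0,0,0,0,0,0]])

```text
time_s: 24.5
position: [0.5705, 0.1607, 0.0253]
tcp_rot: [[0.084, 0.996, -0.017], [0.996, -0.084, 0.0], [-0.001, -0.017, -1.0]]
force: [-12.8, 3.4, 11.1]
opening: 0.129
```

Request:
play_rows(targets=[[1,-0.006,0,0,0,0,0],[0.8,0,0,0,0,0,0],[0.8,0,0,0,0,0,0],[0.8,0,0,0,0,0,0],[0.8,0,0,0.02,0,0,0],[0.8,0,0,0.03,0,0,0],[0.8,0,0,0.03,0,0,0],[0.5,-0.04,-0.04,0.02,0,0,0],[0,-0.06,-0.06,0,0,0,0],[0,-0.06,-0.06,0,0,0,0],[0,0,0,0,0,0,0]])

```text
time_s: 25.88
position: [0.442, 0.0288, 0.1258]
tcp_rot: [[0.09, 0.996, -0.002], [0.996, -0.09, -0.001], [-0.001, -0.001, -1.0]]
force: [0.4, 0.0, -0.1]
opening: 0.569
```

Run:
```python
from h import *
im=bot.capture("top"); sc=bot.capture("scene"); cv2.imwrite("pics/t9.png",im); cv2.imwrite("pics/s9.png",sc)
A=cv2.resize(im[155:240,175:250],None,fx=5.3,fy=5.3,interpolation=cv2.INTER_CUBIC)
B=cv2.resize(sc[145:235,280:380],None,fx=4,fy=5,interpolation=cv2.INTER_CUBIC)
B=cv2.resize(B,(390,A.shape[0])); cv2.imwrite("pics/f1.png",np.hstack([A,B]))
a=np.radians(-6.2); D=np.array([.6035,.1794]); R=np.array([[np.cos(a),-np.sin(a)],[np.sin(a),np.cos(a)]])
f=lambda cam,uv,z: np.round((R.T@(ray(cam,uv,z)[:2]-D))*1000,1)
for n,i in (("top",im),("scene",sc)):
    cs,_=blobs(i,(15,80,120),(30,255,255),2)
    for c in cs:
        p=f(n,c[:,0].mean(0),.013)
        if abs(p).max()<150: print(n,"brass",p)
for n in("bars","t"): 
    pass
for b in bars(im): print(b)
s=bot.read_state(); print(s["position"],s["time_s"],np.round(s["tcp_rot"],3)[:,1])
```

```text
top brass [81.2 -1.6]
scene brass [ 78.7 -21.1]
(0.4362, -0.2088, 108, 22, -6.5)
(0.4369, -0.368, 110, 21, -3.0)
(0.4578, -0.2974, 110, 22, 11.7)
(0.6061, -0.212, 108, 22, 0.0)
(0.6593, 0.1714, 30, 28, 89.9)
(0.6214, -0.2904, 108, 22, -0.6)
(0.6803, -0.0753, 110, 22, -6.7)
(0.7999, 0.0374, 46, 45, 90.0)
[0.44674116 0.0300866  0.12618945] 25.975 [ 0.996 -0.088  0.005]
```

View pics/f1.png

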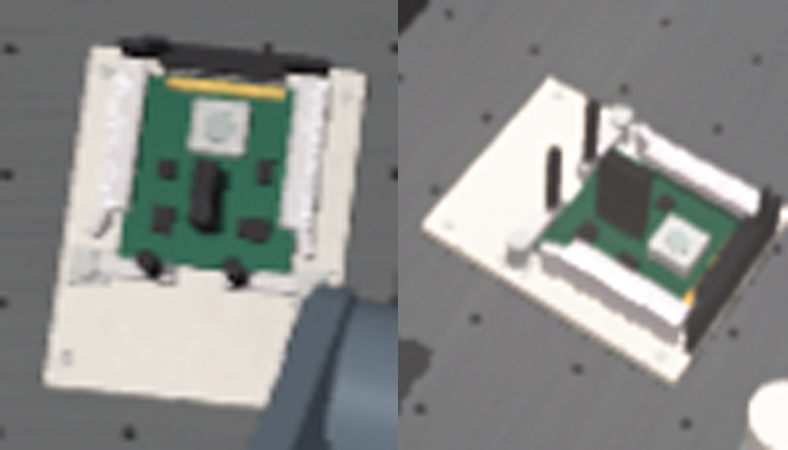

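Both levers are closed and the board is home: the brass moved 11.5 mm in, so the origin is near x 30. All six bars are unmoved, so I start with bar E for the riser.

Request:
play_rows(targets=[[0.4,-0.001,-0.02,0,0,0,-0.178],[0.4,-0.001,-0.026,0,0,0,-0.178],[0.4,-0.001,-0.028,0,0,0,-0.178],[0.4,-0.001,-0.028,0,0,0,-0.178],[0.4,-0.001,-0.028,0,0,0,-0.178],[0.4,-0.001,-0.028,0,0,0,-0.178],[0.4,-0.001,-0.028,0,0,0,-0.178],[0.4,-0.001,-0.028,0,0,0,-0.178],[0.4,-0.001,-0.024,0,0,0,-0.178],[0.4,0,0,-0.04,0,0,0],[0.4,0,0,-0.04,0,0,0],[0.4,0,0,0,0,0,0]])

```text
time_s: 27.48
position: [0.4361, -0.2061, 0.0433]
tcp_rot: [[0.993, -0.115, -0.003], [-0.115, -0.993, 0.002], [-0.003, -0.002, -1.0]]
force: [-0.1, -0.4, 0.4]
opening: 0.599
```

```bash
cat > st.py <<'E'
from h import *
import sys
s=bot.read_state(); p=np.array(s["position"]); y=np.array(s["tcp_rot"])[:,1]; w=np.degrees(np.arctan2(y[1],y[0]))
print("t",round(s["time_s"],2),"pos",np.round(p,4),"jaw",round(w,1),"op",round(s["opening"],3),"F",np.round(s["force"],1))
if len(sys.argv)>3:
    tx,ty,tw=map(float,sys.argv[1:4]); dw=(tw-w+90)%180-90
    print("d",round(tx-p[0],4),round(ty-p[1],4),"dyaw deg",round(dw,2),"rad",round(np.radians(dw),4))
E
python3 st.py .4362 -.2075 -96.6
```

```text
t 27.48 pos [ 0.4361 -0.2061  0.0433] jaw -96.6 op 0.599 F [-0.1 -0.4  0.4]
d 0.0001 -0.0014 dyaw deg 0.02 rad 0.0004
```

Request:
play_rows(targets=[[0.4,0,-0.001,-0.028,0,0,0],[0.4,0,0,-0.01,0,0,0],[0.4,0,0,0,0,0,0],[1,0,0,0,0,0,0],[1,0,0,0,0,0,0],[1,0,0,0,0,0,0],[1,0,0,0,0,0,0],[1,0,0,0,0,0,0],[1,0,0,0,0,0,0],[1,0,0,0,0,0,0]])

```text
time_s: 28.72
position: [0.4356, -0.2075, 0.0078]
tcp_rot: [[0.993, -0.117, 0.0], [-0.117, -0.993, -0.0], [0.0, 0.0, -1.0]]
force: [-0.2, 0.5, 5.2]
opening: 0.226
```

Request:
play_rows(targets=[[1,0,0,0.03,0,0,0],[1,0.004,0.014,0.03,0,0,-0.036],[1,0.008,0.033,0,0,0,0],[1,0.008,0.034,0,0,0,0],[1,0.008,0.0335,0,0,0,0],[1,0,0,0,0,0,0],[1,0,0,-0.03,0,0,0],[1,0,0,0,0,0,0],[1,0,0,0,0,0,0]])

```text
time_s: 29.85
position: [0.4635, -0.0936, 0.0377]
tcp_rot: [[0.988, -0.153, -0.0], [-0.153, -0.988, 0.0], [-0.0, 0.0, -1.0]]
force: [0.3, -0.1, -0.9]
opening: 0.227
```

```bash
python3 st.py .4636 -.093 -98.7
```

```text
t 29.85 pos [ 0.4635 -0.0936  0.0377] jaw -98.8 op 0.227 F [ 0.3 -0.1 -0.9]
d 0.0001 0.0006 dyaw deg 0.13 rad 0.0022
```

Request:
play_rows(targets=[[1,0,0.0005,-0.012,0,0,0],[1,0,0,-0.008,0,0,0],[1,0,0,-0.002,0,0,0],[1,0,0,0,0,0,0],[0.55,0,0,0,0,0,0],[0.55,0,0,0,0,0,0],[0.55,0,0,0,0,0,0],[0.55,0,0,0.02,0,0,0],[0.5,0,0,0.04,0,0,0],[0.4,0.03,-0.02,0.02,0,0,0.08],[0.4,0.04,-0.035,0,0,0,0.077],[0.4,0.04,-0.035,0,0,0,0]])

```text
time_s: 31.35
position: [0.5748, -0.1832, 0.0963]
tcp_rot: [[1.0, 0.005, 0.001], [0.005, -1.0, -0.0], [0.001, 0.0, -1.0]]
force: [0.6, -0.1, 0.1]
opening: 0.598
```

```bash
python3 st.py .6061 -.2105 -90
```

```text
t 31.35 pos [ 0.5748 -0.1832  0.0963] jaw -89.7 op 0.598 F [ 0.6 -0.1  0.1]
d 0.0313 -0.0273 dyaw deg -0.28 rad -0.0048
```

Request:
play_rows(targets=[[0.4,0.032,-0.0275,0,0,0,0],[0.4,0,0,-0.03,0,0,0],[0.4,0,0,-0.025,0,0,0],[0.4,0,0,0,0,0,0],[0.4,0,0,0,0,0,0]])

```text
time_s: 31.98
position: [0.6059, -0.2101, 0.0411]
tcp_rot: [[1.0, 0.004, 0.001], [0.004, -1.0, -0.0], [0.001, 0.0, -1.0]]
force: [0.5, 0.2, -0.7]
opening: 0.597
```

```bash
python3 st.py .6061 -.2105 -90
cat > chk.py <<'E'
from h import *
im=bot.capture("top"); cv2.imwrite("pics/last.png",im); a=np.radians(-8.7); D=np.array([.4689,-.0598]); R=np.array([[np.cos(a),-np.sin(a)],[np.sin(a),np.cos(a)]])
for z in (.02,.028,.048,.068):
    for b in bars(im,"top",z):
        p=R.T@(np.array(b[:2])-D)*1000
        on=abs(p).max()<70
        if on!=(z==.02) and b[1]<0: print(z,b,("plate %.1f %.1f yaw %.1f"%(p[0],p[1],b[4]+8.7)) if on else "")
E
python3 chk.py
```

```text
t 31.98 pos [ 0.6059 -0.2101  0.0411] jaw -89.8 op 0.597 F [ 0.5  0.2 -0.7]
d 0.0002 -0.0004 dyaw deg -0.22 rad -0.0038
0.02 (0.4369, -0.368, 110, 21, -3.0)
```

Request:
play_rows(targets=[[0.4,0,0,-0.028,0,0,0],[0.4,0,0,-0.007,0,0,0],[1,0,0,0,0,0,0],[1,0,0,0,0,0,0],[1,0,0,0,0,0,0],[1,0,0,0,0,0,0],[1,0,0,0,0,0,0],[1,0,0,0,0,0,0]])

```text
time_s: 33.02
position: [0.6059, -0.2101, 0.0061]
tcp_rot: [[1.0, 0.004, 0.001], [0.004, -1.0, -0.0], [0.001, 0.0, -1.0]]
force: [-0.6, 0.9, 3.9]
opening: 0.222
```

Request:
play_rows(targets=[[1,0,0,0.03,0,0,0],[1,-0.01,0.015,0.03,0,0,-0.08],[1,-0.03,0.043,0,0,0,-0.075],[1,-0.03,0.043,0,0,0,0],[1,-0.03,0.043,0,0,0,0],[1,-0.03,0.042,0,0,0,0],[1,-0.002,0,0,0,0,0],[1,0,0,-0.03,0,0,0],[1,0,0,0,0,0,0],[1,0,0,0,0,0,0]])

```text
time_s: 34.28
position: [0.4742, -0.0245, 0.0358]
tcp_rot: [[0.988, -0.151, 0.0], [-0.151, -0.988, -0.0], [0.001, 0.0, -1.0]]
force: [0.4, -0.4, -1.1]
opening: 0.223
```

```bash
python3 st.py .4742 -.0237 -98.7; python3 chk.py
```

```text
t 34.27 pos [ 0.4742 -0.0245  0.0358] jaw -98.7 op 0.223 F [ 0.4 -0.4 -1.1]
d 0.0 0.0008 dyaw deg -0.0 rad -0.0
0.02 (0.4369, -0.368, 110, 21, -3.0) 
0.02 (0.4578, -0.2973, 110, 22, 11.7) 
0.02 (0.6214, -0.2904, 108, 22, -0.6) 
0.02 (0.6803, -0.0753, 110, 22, -6.7)
```

Request:
play_rows(targets=[[1,0,0.0005,-0.013,0,0,0],[1,0,0,-0.008,0,0,0],[1,0,0,0,0,0,0],[0.55,0,0,0,0,0,0],[0.55,0,0,0,0,0,0],[0.55,0,0,0,0,0,0],[0.55,0,0,0.02,0,0,0],[0.5,0,0,0.05,0,0,0],[0.4,0.027,-0.045,0.01,0,0,0.071],[0.4,0.03,-0.055,0,0,0,0.07],[0.4,0.03,-0.055,0,0,0,0],[0.4,0.03,-0.055,0,0,0,0]])

```text
time_s: 35.83
position: [0.591, -0.2347, 0.0948]
tcp_rot: [[1.0, -0.01, 0.0], [-0.01, -1.0, 0.0], [0.0, -0.0, -1.0]]
force: [2.0, 0.7, -0.5]
opening: 0.595
```

Request:
play_rows(targets=[[0.4,0.03,-0.055,0,0,0,0],[0.4,0,0,-0.03,0,0,0],[0.4,0,0,-0.025,0,0,0],[0.4,0,0,0,0,0,0],[0.4,0,0,0,0,0,0]])

```text
time_s: 36.45
position: [0.6207, -0.288, 0.0403]
tcp_rot: [[1.0, -0.01, 0.001], [-0.01, -1.0, -0.001], [0.001, 0.001, -1.0]]
force: [0.5, -0.2, 1.0]
opening: 0.596
```

```bash
python3 st.py .6214 -.289 -90.6; python3 chk.py
```

```text
t 36.45 pos [ 0.6207 -0.288   0.0403] jaw -90.6 op 0.596 F [ 0.5 -0.2  1. ]
d 0.0007 -0.001 dyaw deg -0.03 rad -0.0005
```

Request:
play_rows(targets=[[0.4,0.0005,-0.001,-0.028,0,0,0],[0.4,0,0,-0.0065,0,0,0],[1,0,0,0,0,0,0],[1,0,0,0,0,0,0],[1,0,0,0,0,0,0],[1,0,0,0,0,0,0],[1,0,0,0,0,0,0],[1,0,0,0,0,0,0],[1,0,0,0.03,0,0,0],[1,0,0,0.04,0,0,0],[1,0,0,0.02,0,0,0.15],[1,0,0,0,0,0,0.15]])

```text
time_s: 38.0
position: [0.6219, -0.2897, 0.0971]
tcp_rot: [[0.957, 0.291, 0.003], [0.291, -0.957, -0.002], [0.002, 0.003, -1.0]]
force: [-0.3, -0.4, -1.8]
opening: 0.225
```

```bash
python3 st.py .5035 -.0636 -8.7; python3 chk.py
python3 - <<'E'
from h import *
sc=bot.capture("scene"); cv2.imwrite("pics/last_s.png",sc)
cs,_=blobs(sc,(0,0,150),(180,60,255))
for c in cs:
    r=rect("scene",c,.028)
    if r[1]<0.1 and r[2]<400: print("scene",r)
E
```

```text
t 38.0 pos [ 0.6219 -0.2897  0.0971] jaw -73.1 op 0.225 F [-0.3 -0.4 -1.8]
d -0.1184 0.2261 dyaw deg 64.41 rad 1.1242
scene (0.7063, -0.2579, 70, 8, -5.3)
scene (0.4448, -0.3678, 120, 25, -4.3)
scene (0.6201, -0.2376, 49, 34, 18.5)
scene (0.4546, -0.302, 95, 31, 11.4)
scene (1.1633, -0.0177, 352, 34, 89.9)
scene (0.6837, -0.0813, 114, 32, -7.0)
scene (0.7733, 0.0734, 80, 49, -78.2)
scene (0.4995, -0.0269, 77, 27, -9.4)
scene (0.0903, -0.0587, 107, 21, 56.3)Traceback (most recent call last):
  File "<stdin>", line 5, in <module>
  File "h.py", line 15, in rect
    P=np.array([ray(name,p[0],z)[:2] for p in c])
                ~~~^^^^^^^^^^^^^
  File "h.py", line 7, in ray
    c=bot.get_calibration(name); R=np.array(c["R"]); t=np.array(c["t"]).ravel()
ValueError: time passes only in moves, steps and waits
```

Request:
play_rows(targets=[[1,-0.017,0.032,0,0,0,0.161],[1,-0.017,0.032,0,0,0,0.161],[1,-0.017,0.032,0,0,0,0.161],[1,-0.017,0.032,0,0,0,0.161],[1,-0.017,0.032,0,0,0,0.16],[1,-0.017,0.033,0,0,0,0.16],[1,-0.016,0.033,0,0,0,0.16],[1,0,0,0,0,0,0],[1,0,0,-0.03,0,0,0],[1,0,0,0,0,0,0]])

```text
time_s: 39.35
position: [0.5019, -0.0631, 0.0635]
tcp_rot: [[0.159, 0.987, -0.004], [0.987, -0.159, 0.001], [0.001, -0.004, -1.0]]
force: [-0.3, 0.1, -1.5]
opening: 0.223
```

```bash
python3 st.py .5035 -.0636 -8.7; python3 chk.py
python3 - <<'E'
from h import *
sc=bot.capture("scene"); cv2.imwrite("pics/last_s.png",sc); im=cv2.imread("pics/last.png")
A=cv2.resize(im[180:300,230:350],(400,400),interpolation=cv2.INTER_CUBIC); B=cv2.resize(sc[140:300,170:330],(400,400),interpolation=cv2.INTER_CUBIC)
cv2.imwrite("pics/g1.png",np.hstack([A,B]))
E
```

```text
t 39.35 pos [ 0.5019 -0.0631  0.0635] jaw -9.1 op 0.223 F [-0.3  0.1 -1.5]
d 0.0016 -0.0005 dyaw deg 0.45 rad 0.0078
0.02 (0.4369, -0.368, 110, 21, -3.0) 
0.02 (0.4578, -0.2973, 110, 22, 11.7) 
0.02 (0.6856, -0.0758, 99, 22, -6.6)
```

View pics/g1.png

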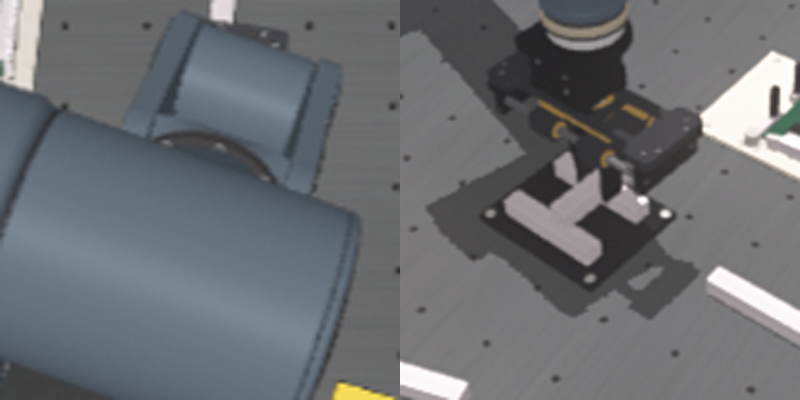

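Both layer-1 bars lie parallel on the plate, with the third held square above them. Lowering it now.

Request:
play_rows(targets=[[1,0.001,-0.0005,-0.015,0,0,0.005],[1,0,0,-0.01,0,0,0],[1,0,0,-0.004,0,0,0],[1,0,0,0,0,0,0]])

```text
time_s: 39.95
position: [0.5035, -0.0634, 0.0357]
tcp_rot: [[0.152, 0.988, -0.001], [0.988, -0.152, 0.0], [0.0, -0.001, -1.0]]
force: [0.2, 0.6, -1.0]
opening: 0.226
```

Request:
play_rows(targets=[[1,0,0,-0.001,0,0,0],[0.55,0,0,0,0,0,0],[0.55,0,0,0,0,0,0],[0.55,0,0,0,0,0,0],[0.55,0,0,0.02,0,0,0],[0.5,0,0,0.04,0,0,0],[0.4,-0.006,-0.032,0.01,0,0,-0.174],[0.4,-0.007,-0.033,0,0,0,-0.174],[0.4,-0.007,-0.033,0,0,0,-0.174],[0.4,-0.007,-0.033,0,0,0,-0.174],[0.4,-0.007,-0.033,0,0,0,-0.173],[0.4,-0.006,-0.034,0,0,0,-0.173]])

```text
time_s: 41.45
position: [0.4633, -0.2624, 0.1052]
tcp_rot: [[0.932, 0.363, -0.0], [0.363, -0.932, 0.0], [-0.0, -0.0, -1.0]]
force: [-0.3, 0.7, 1.0]
opening: 0.601
```

Request:
play_rows(targets=[[0.4,-0.006,-0.034,0,0,0,-0.173],[0.4,0,0,-0.035,0,0,0],[0.4,0,0,-0.025,0,0,0],[0.4,0,0,0,0,0,0],[0.4,0,0,0,0,0,0]])

```text
time_s: 42.08
position: [0.4582, -0.2957, 0.0457]
tcp_rot: [[0.979, 0.203, 0.001], [0.203, -0.979, -0.001], [0.001, 0.001, -1.0]]
force: [-0.0, 0.2, -0.2]
opening: 0.601
```

```bash
python3 st.py .4578 -.296 -78.3; python3 chk.py
```

```text
t 42.08 pos [ 0.4582 -0.2957  0.0457] jaw -78.3 op 0.601 F [-0.   0.2 -0.2]
d -0.0004 -0.0003 dyaw deg 0.01 rad 0.0002
0.02 (0.6803, -0.0753, 110, 22, -6.7) 
0.028 (0.4846, -0.0464, 86, 68, -0.2) plate 13.5 15.6 yaw 8.5
0.048 (0.4823, -0.0458, 84, 67, -0.2) plate 11.1 15.9 yaw 8.5
0.068 (0.48, -0.0453, 83, 66, -0.2) plate 8.8 16.0 yaw 8.5
```

Tower stays together so far. Picking D.

Request:
play_rows(targets=[[0.4,0,0,-0.03,0,0,0],[0.4,0,0,-0.0095,0,0,0],[1,0,0,0,0,0,0],[1,0,0,0,0,0,0],[1,0,0,0,0,0,0],[1,0,0,0,0,0,0],[1,0,0,0,0,0,0],[1,0,0,0,0,0,0]])

```text
time_s: 43.12
position: [0.458, -0.2957, 0.0061]
tcp_rot: [[0.979, 0.202, 0.001], [0.202, -0.979, -0.001], [0.001, 0.001, -1.0]]
force: [-0.3, 0.7, 5.2]
opening: 0.225
```

```bash
python3 st.py .4343 -.053 -8.7
```

```text
t 43.12 pos [ 0.458  -0.2957  0.0061] jaw -78.3 op 0.225 F [-0.3  0.7  5.2]
d -0.0237 0.2427 dyaw deg 69.62 rad 1.2152
```

Request:
play_rows(targets=[[1,0,0,0.04,0,0,0],[1,0,0,0.05,0,0,0],[1,-0.003,0.034,0,0,0,0.174],[1,-0.003,0.034,0,0,0,0.174],[1,-0.003,0.035,0,0,0,0.174],[1,-0.003,0.035,0,0,0,0.174],[1,-0.004,0.035,0,0,0,0.173],[1,-0.004,0.035,0,0,0,0.173],[1,-0.004,0.035,0,0,0,0.173],[1,0,0,0,0,0,0],[1,0,0,-0.04,0,0,0],[1,0,0,0,0,0,0]])

```text
time_s: 44.62
position: [0.4325, -0.0525, 0.0538]
tcp_rot: [[0.153, 0.988, -0.005], [0.988, -0.153, 0.002], [0.001, -0.005, -1.0]]
force: [-0.3, -0.1, -1.1]
opening: 0.232
```

```bash
python3 st.py .4343 -.053 -8.7
```

```text
t 44.62 pos [ 0.4325 -0.0525  0.0538] jaw -8.8 op 0.232 F [-0.3 -0.1 -1.1]
d 0.0018 -0.0005 dyaw deg 0.1 rad 0.0017
```

Request:
play_rows(targets=[[1,0.001,0,-0.012,0,0,0],[1,0,0,-0.0065,0,0,0],[1,0,0,-0.001,0,0,0],[1,0,0,0,0,0,0],[0.55,0,0,0,0,0,0],[0.55,0,0,0,0,0,0],[0.55,0,0,0,0,0,0],[0.55,0,0,0.02,0,0,0],[0.5,0,0,0.04,0,0,0],[0.4,0.026,-0.002,0.01,0,0,-0.171],[0.4,0.027,-0.002,0,0,0,-0.171],[0.4,0.027,-0.002,0,0,0,-0.171]])

```text
time_s: 46.12
position: [0.5155, -0.0584, 0.1066]
tcp_rot: [[0.622, 0.783, 0.001], [0.783, -0.622, -0.0], [0.0, 0.001, -1.0]]
force: [0.2, -0.3, -0.1]
opening: 0.595
```

Request:
play_rows(targets=[[0.4,0.027,-0.002,0,0,0,-0.171],[0.4,0.027,-0.002,0,0,0,-0.171],[0.4,0.028,-0.002,0,0,0,-0.171],[0.4,0.028,-0.003,0,0,0,-0.17],[0.4,0.028,-0.003,0,0,0,-0.17],[0.4,0.028,-0.003,0,0,0,-0.17],[0.4,0,0,-0.03,0,0,0],[0.4,0,0,-0.025,0,0,0],[0.4,0,0,0,0,0,0],[0.4,0,0,0,0,0,0]])

```text
time_s: 47.38
position: [0.6812, -0.0735, 0.0518]
tcp_rot: [[0.993, -0.117, 0.001], [-0.117, -0.993, -0.0], [0.001, 0.0, -1.0]]
force: [0.3, 0.0, -0.3]
opening: 0.604
```

```bash
python3 st.py .6803 -.0738 -96.7; python3 chk.py
python3 - <<'E'
from h import *
sc=bot.capture("scene"); cv2.imwrite("pics/last_s.png",sc)
E
```

```text
t 47.38 pos [ 0.6812 -0.0735  0.0518] jaw -96.7 op 0.604 F [ 0.3  0.  -0.3]
d -0.0009 -0.0003 dyaw deg 0.01 rad 0.0002
0.02 (0.4369, -0.368, 110, 21, -3.0) 
0.02 (0.5444, -0.044, 150, 12, 73.9) 
0.048 (0.5399, -0.0433, 147, 11, 73.9) plate 67.7 27.0 yaw 82.6
0.068 (0.5367, -0.0428, 145, 11, 73.9) plate 64.4 27.1 yaw 82.6
```

Request:
play_rows(targets=[[0.4,0,0,-0.036,0,0,0],[0.4,0,0,-0.0095,0,0,0],[1,0,0,0,0,0,0],[1,0,0,0,0,0,0],[1,0,0,0,0,0,0],[1,0,0,0,0,0,0],[1,0,0,0,0,0,0],[1,0,0,0,0,0,0]])

```text
time_s: 48.48
position: [0.6812, -0.0735, 0.0063]
tcp_rot: [[0.993, -0.117, 0.001], [-0.117, -0.993, -0.0], [0.001, 0.0, -1.0]]
force: [-1.5, -0.3, 3.9]
opening: 0.228
```

```bash
python3 st.py .4742 -.0237 -98.7; python3 chk.py
```

```text
t 48.48 pos [ 0.6812 -0.0735  0.0063] jaw -96.7 op 0.228 F [-1.5 -0.3  3.9]
d -0.207 0.0498 dyaw deg -1.99 rad -0.0347
0.02 (0.4369, -0.368, 110, 21, -3.0) 
0.028 (0.442, -0.0586, 113, 66, 74.4) plate -26.8 -2.9 yaw 83.1
0.048 (0.4404, -0.0578, 111, 65, 74.4) plate -28.5 -2.3 yaw 83.1
0.068 (0.4387, -0.0571, 110, 64, 74.4) plate -30.3 -1.9 yaw 83.1
```

Request:
play_rows(targets=[[1,0,0,0.04,0,0,0],[1,0,0,0.05,0,0,-0.035],[1,-0.031,0.0075,0.015,0,0,0],[1,-0.044,0.0105,0,0,0,0],[1,-0.044,0.0105,0,0,0,0],[1,-0.044,0.0105,0,0,0,0],[1,-0.044,0.0105,0,0,0,0],[1,0,0,0,0,0,0],[1,0,0,-0.03,0,0,0],[1,0,0,0,0,0,0],[1,0,0,0,0,0,0]])

```text
time_s: 49.9
position: [0.4746, -0.0242, 0.0807]
tcp_rot: [[0.988, -0.152, 0.001], [-0.152, -0.988, -0.0], [0.001, 0.0, -1.0]]
force: [0.5, -0.2, -1.2]
opening: 0.224
```

```bash
python3 st.py .4742 -.0237 -98.7; python3 chk.py
```

```text
t 49.9 pos [ 0.4746 -0.0242  0.0807] jaw -98.7 op 0.224 F [ 0.5 -0.2 -1.2]
d -0.0004 0.0005 dyaw deg 0.02 rad 0.0004
0.02 (0.4369, -0.368, 110, 21, -3.0)
```

Request:
play_rows(targets=[[1,0,0.0005,-0.015,0,0,0],[1,0,0,-0.009,0,0,0],[1,0,0,-0.002,0,0,0],[1,0,0,0,0,0,0],[0.55,0,0,0,0,0,0],[0.55,0,0,0,0,0,0],[0.55,0,0,0,0,0,0],[0.55,0,0,0.02,0,0,0],[0.5,0,0,0.03,0,0,0],[0.4,-0.005,-0.043,0.01,0,0,0.05],[0.4,-0.006,-0.05,0,0,0,0.0495],[0.4,-0.006,-0.05,0,0,0,0]])

```text
time_s: 51.45
position: [0.4568, -0.1678, 0.1151]
tcp_rot: [[0.999, -0.052, 0.001], [-0.052, -0.999, -0.001], [0.001, 0.001, -1.0]]
force: [0.7, -0.2, 0.1]
opening: 0.595
```

Request:
play_rows(targets=[[0.4,-0.005,-0.05,0,0,0,0],[0.4,-0.005,-0.05,0,0,0,0],[0.4,-0.005,-0.05,0,0,0,0],[0.4,-0.005,-0.05,0,0,0,0],[0.4,0,0,-0.04,0,0,0],[0.4,0,0,-0.03,0,0,0],[0.4,0,0,0,0,0,0],[0.4,0,0,0,0,0,0]])

```text
time_s: 52.45
position: [0.4372, -0.3668, 0.0454]
tcp_rot: [[0.999, -0.052, 0.001], [-0.052, -0.999, -0.001], [0.001, 0.001, -1.0]]
force: [0.4, -0.8, 0.3]
opening: 0.601
```

```bash
python3 st.py .4369 -.3665 -93; python3 chk.py
python3 - <<'E'
from h import *
sc=bot.capture("scene"); cv2.imwrite("pics/last_s.png",sc)
cs,_=blobs(sc,(0,0,150),(180,60,255))
for c in cs:
    r=rect("scene",c,.02)
    if -.5<r[1]<0 and r[2]<400: print("scene",r)
E
```

```text
t 52.45 pos [ 0.4372 -0.3668  0.0454] jaw -93.0 op 0.601 F [ 0.4 -0.8  0.3]
d -0.0003 0.0003 dyaw deg 0.01 rad 0.0001
0.028 (0.4718, -0.0618, 115, 113, -8.2) plate 3.2 -1.5 yaw 0.5
0.048 (0.4697, -0.061, 113, 111, -8.2) plate 1.0 -1.1 yaw 0.5
0.068 (0.4676, -0.0602, 111, 109, -8.2) plate -1.2 -0.6 yaw 0.5
scene (0.7031, -0.254, 72, 8, -5.4)
scene (0.4444, -0.3665, 111, 23, -4.0)
scene (1.1655, -0.0109, 355, 35, -90.0)
scene (0.4512, -0.0341, 161, 135, -8.9)
scene (-0.0581, -0.1083, 151, 75, 37.4)Traceback (most recent call last):
  File "<stdin>", line 5, in <module>
  File "h.py", line 15, in rect
    P=np.array([ray(name,p[0],z)[:2] for p in c])
                ~~~^^^^^^^^^^^^^
  File "h.py", line 7, in ray
    c=bot.get_calibration(name); R=np.array(c["R"]); t=np.array(c["t"]).ravel()
ValueError: time passes only in moves, steps and waits
```

The tower outline measures 113×111 mm, centred on the plate within 1–2 mm. Picking the last bar.

Request:
play_rows(targets=[[0.4,0,0,-0.03,0,0,0],[0.4,0,0,-0.0095,0,0,0],[1,0,0,0,0,0,0],[1,0,0,0,0,0,0],[1,0,0,0,0,0,0],[1,0,0,0,0,0,0],[1,0,0,0,0,0,0],[1,0,0,0,0,0,0]])

```text
time_s: 53.55
position: [0.437, -0.3667, 0.0056]
tcp_rot: [[0.999, -0.053, 0.001], [-0.053, -0.999, -0.001], [0.001, 0.001, -1.0]]
force: [-0.5, 0.5, 5.6]
opening: 0.225
```

```bash
python3 st.py .4636 -.093 -98.7
```

```text
t 53.55 pos [ 0.437  -0.3667  0.0056] jaw -93.0 op 0.225 F [-0.5  0.5  5.6]
d 0.0266 0.2737 dyaw deg -5.68 rad -0.0991
```

Request:
play_rows(targets=[[1,0,0,0.04,0,0,0],[1,0,0,0.05,0,0,-0.05],[1,0.003,0.034,0.015,0,0,-0.049],[1,0.005,0.048,0,0,0,0],[1,0.005,0.048,0,0,0,0],[1,0.005,0.048,0,0,0,0],[1,0.005,0.048,0,0,0,0],[1,0.004,0.048,0,0,0,0],[1,0,0,0,0,0,0],[1,0,0,-0.03,0,0,0],[1,0,0,0,0,0,0],[1,0,0,0,0,0,0]])

```text
time_s: 55.05
position: [0.4639, -0.0933, 0.0803]
tcp_rot: [[0.988, -0.152, 0.0], [-0.152, -0.988, -0.0], [0.0, 0.0, -1.0]]
force: [-0.5, -0.3, -0.8]
opening: 0.224
```

```bash
python3 st.py .4636 -.093 -98.7
```

```text
t 55.05 pos [ 0.4639 -0.0933  0.0803] jaw -98.8 op 0.224 F [-0.5 -0.3 -0.8]
d -0.0003 0.0003 dyaw deg 0.05 rad 0.0009
```

Lower, release, then retreat to the right and look.

Request:
play_rows(targets=[[1,0,0,-0.015,0,0,0],[1,0,0,-0.009,0,0,0],[1,0,0,-0.002,0,0,0],[1,0,0,0,0,0,0],[0.55,0,0,0,0,0,0],[0.55,0,0,0,0,0,0],[0.55,0,0,0,0,0,0],[0.55,0,0,0.02,0,0,0],[0.5,0,0,0.04,0,0,0],[0.5,0,-0.05,0.04,0,0,0],[0.5,0,-0.06,0,0,0,0],[0.5,0,-0.06,0,0,0,0]])

```text
time_s: 56.55
position: [0.4641, -0.2629, 0.1543]
tcp_rot: [[0.989, -0.15, 0.002], [-0.15, -0.989, -0.001], [0.002, 0.001, -1.0]]
force: [1.1, 0.1, 0.2]
opening: 0.501
```

Request:
play_rows(targets=[[0.5,0,-0.06,0,0,0,0],[0.5,0,-0.06,0,0,0,0],[0.5,0,-0.05,0,0,0,0],[0.5,0,0,0,0,0,0]])

```text
time_s: 57.05
position: [0.4635, -0.4358, 0.1531]
tcp_rot: [[0.988, -0.155, 0.002], [-0.155, -0.988, -0.003], [0.002, 0.003, -1.0]]
force: [-0.1, 0.2, -0.1]
opening: 0.501
```

```bash
python3 st.py; python3 chk.py
python3 - <<'E'
from h import *
sc=bot.capture("scene"); im=bot.capture("top")
A=cv2.resize(im[150:290,175:345],(395,325),interpolation=cv2.INTER_CUBIC); B=cv2.resize(sc[130:270,190:390],(400,325),interpolation=cv2.INTER_CUBIC)
cv2.imwrite("pics/fin.png",np.hstack([A,B]))
a=np.radians(-6.2); D=np.array([.6035,.1794]); R=np.array([[np.cos(a),-np.sin(a)],[np.sin(a),np.cos(a)]])
cs,_=blobs(im,(15,80,120),(30,255,255),2)
for c in cs:
    p=(R.T@(ray("top",c[:,0].mean(0),.013)[:2]-D))*1000
    if abs(p).max()<150: print("brass",p)
E
```

```text
t 57.05 pos [ 0.4635 -0.4358  0.1531] jaw -98.9 op 0.501 F [-0.1  0.2 -0.1]
0.028 (0.4748, -0.0622, 121, 113, -8.1) plate 6.2 -1.5 yaw 0.6
0.048 (0.4727, -0.0614, 120, 111, -8.1) plate 4.0 -1.0 yaw 0.6
0.068 (0.4705, -0.0606, 118, 109, -8.1) plate 1.7 -0.5 yaw 0.6
brass [81.29923797 -1.63784808]
```

View pics/fin.png

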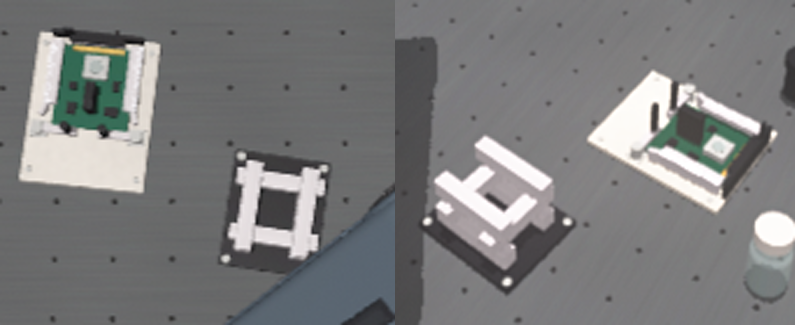

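All three layers stand square, the board is home and both levers are closed. Handing in.

```bash
python3 -c "
from rig import bot
print(bot.hand_in())"
```

```text
the job is handed in; nothing more can be done
None
```

I handed the job in at about 57 s of the 210 s. The board is docked and the riser is built from all six bars. No verdict was reported.

- **Board:** I slid it contacts first into the guides with both levers open, to about 12 mm short of home. I then swung the left lever and then the right one against their stops. The last image shows both levers closed. The brass contacts had moved about 11.5 mm further in, which puts the board's origin at about x 30 mm, inside the 27–34 mm window.
- **Riser:** it has three layers of two bars, each layer square across the one below. In the last top view its outline is centred within about 2 mm of the plate's middle and turned 0.6° from the plate. The top pair is about 69 mm apart. I judged the layers standing flat by eye in the scene view and did not measure each bar's height.
- **Bystanders and look-alikes:** I left the jar, lens tube, screwdriver and the coloured bars alone. I did not measure their positions again at the end.
- **Disagreements:** the two cameras differed by about 4 mm in dock y; I relied on the top camera and checked by feeling the contact forces. In the last two checks the scene view's measuring script stopped on an error after its first readings. The lens tube is only partly in the last picture and the screwdriver is outside it.

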